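# Isolate and lock off the filling lane, then clear the fallen bottle

### The arm

A 6-joint arm with a two-finger parallel gripper is mounted at the origin on the work surface. World frame = base frame: x ahead of the robot, y to its left, z up, the work surface at z = 0. Lengths are in m, angles in rad, forces in N, time in s.
With the tool pointing down it reaches from about 0.225 to 0.875 m from the base axis. Payload 3.4 kg.
Tool frame: the origin (TCP) lies midway between the tips of the shut fingers; the grasp point (between the pads) lies 19 mm behind it (manip.pinch_z is the z of the grasp point in the tool frame, in m); z points along the fingers, x is the direction in which the jaws open and shut, and the axes are right-handed (so a half turn about z gives the same grasp; the last joint's range is limited). The gripper opens to 85 mm and grips with 20 to 120 N. Pads are 22 mm wide; open, the fingers measure 114 mm over their backs; the gripper's body (76 mm by 85 mm) begins 54 mm behind the grasp point. The pads swing forward as they close: fully open they stand 13 mm farther back than shut.
Start: joints at [1.097, 0.276, 1.505, -0, 1.361, -0.121], TCP at [0.199, 0.54, 0.231] pointing down, gripper open.
Joint ranges: [-2.89, 2.89], [-0.75, 2.08], [0.22, 2.7], [-1.18, 4.32], [0.11, 2.71], [-2.7, 2.7]. Speed limits (rad/s): [2.57, 2.57, 3.14, 3.14, 3.14, 3.14].

### API

Orientations are given as a unit quaternion [w, x, y, z].
In Python, from rig import manip gives the robot as it stands. The module is installed in compiled form; this text tells all that it offers.
- The arm moves only by the tool drive_tool, never from a script. Its argument "steps" is a list of rows, each a list of 5 numbers: the shift along the tool's x, y, z in mm, then the turn about the tool's z in rad, then the gripper command: -1 is shut, 1 is fully open, values between are in proportion. A call has 1 to 5 rows; each row is the pose to reach, as a shift and turn from the pose measured when the call began, along the tool's axes at that moment; what a row does not reach only later rows make up. A row lasts 1/10 s, in which the tool goes at most 50 mm and 8.59 degrees, less where a joint would pass 70% of its speed; a pose out of reach is approached as far as the arm can. A call with a gripper value outside its range is refused whole. The fingers move at their own pace and stop on an object; "squeeze" is the grip in N (left out, the last holds). Time passes only in rows, so rows that repeat a pose let the fingers close. It gives the time, the measured TCP pose, the force and the opening at its end, in the units of the state.
- manip.get_state(): the state, without advancing time (a new reading comes with each control period).
- manip.get_image(name): name is "scene" or "top"; returns the picture (384x512x3 uint8, blue, green, red); there is no depth.
- manip.get_calibration(name): a dict with "camera_matrix" (3x3 intrinsics, pixels), "rvec" (rotation vector, rad) and "tvec" (3), from world to camera coordinates, as OpenCV has them. Camera axes: x right, y down, z forward; pixel columns grow to the right and rows downward; lengths in m; the calibration is good to about 2 mm. A picture is of the moment at which its call begins. get_calibration takes no time and is no camera call.
- manip.sign_off(): hands the job in, once; it reports no verdict.
Trained networks look in the newest picture that a camera, given by its name, has taken for a name from the list of things; names that differ only in an ending like _2 or _b are one class to them, and where a whole thing is asked for, a point or a joint stands for the part that bears it (a point fixed in the world has none). Each returns a list of dicts, best first, with "conf" (0 to 1); they miss things now and then, are a little off and sometimes report something else, mostly with a low value. They report only what shows in the picture. A call takes as long as a camera call.
- manip.masks_of(camera, name): "pixels" (384x512 bool, what is visible of it) and "location" ([column, row] in pixels, amid what is visible of it).
The state is a dict: "clock": time; "qpos": joint angles; "qd": joint speeds; "effort": joint torques, N m; "position": TCP position; "ee_rot": TCP orientation; "contact_force": force on the tool from outside, world axes, zero at the start; "moment": the same for the moment, N m; "width": finger opening in m.
Only numpy, scipy, OpenCV 4.12 (cv2) and the standard library are available. Lean on these libraries where they do the work, as an engineer would, in place of code of your own. Each camera call takes 0.05 s, during which the arm holds its last target.

### The job

A bottle has fallen over in the filling lane. Turn the red isolator handle fully to off, then swing its lockout hasp fully out, and leave the bottle alone until that is done. Then take the fallen bottle out and stand it gently upright on its base in the blue tray with the others, without knocking over or pushing about the other bottles or the jar of caps.

Things in the scene. Friction and masses are not known exactly. Their poses are not given: they have to be found in the camera images.
- isolator_box: Grey isolator enclosure screwed to the bench, 150 (x) x 120 (y) x 90 mm high, with a 3 mm yellow plate on top; it is fixed. Origin: centre of its underside; x away from the robot, y to its left at yaw 0. The red handle turns about a vertical axis 10 mm to +x of the box's middle.
- isolator (a joint): Angle of the red rotary handle, rad. 0 = ON (grip bar along the box's x), pi/2 = OFF, at the stop (bar along the box's y). It grows as the handle turns anticlockwise seen from above, stays where it is left and takes about 0.2 N m to turn. It starts at 0 to 0.1.
- handle_grip (a point): Point on the handle's axis inside its grip bar, 30 mm above the yellow plate's top and 10 mm below the bar's top. The bar is 60 mm long, 16 mm wide, 29 mm tall, and stands on a round skirt of 62 mm diameter whose top lies 19 mm below this point. The point's x axis runs along the bar and turns with it.
- hasp (a joint): Angle of the steel lockout hasp, rad. 0 = tucked in along the box's -y, on the robot's side of the handle; pi/2 = fully out, at its stop, along the box's -x. Grows clockwise seen from above; stays where left; about 1 N at the stud. Its tongue enters a notch under the handle: it swings out only with the handle at OFF, and then holds it there. Starts at 0 to 0.12.
- hasp_stud (a point): Point on the axis of the red upright finger stud near the hasp's free end; the stud is round, 12 mm in diameter and 24 mm tall, and this point lies 11 mm below its top, 13 mm above the hasp's flat plate and 18 mm above the yellow plate. 47 mm from the hasp's pivot.
- hasp_pivot (a point): The hasp's vertical pivot axis, 44 mm to -x (box frame) of the handle's axis. At hasp angle h the stud lies at 47 mm times (-sin h, -cos h) from here in the box's x, y.
- lane: Bench conveyor with the filling lane along its y, 440 mm long, fixed, stopped. Origin: on the bench under its middle. Belt top 50 mm above the bench. Guide bars each side, inner faces 40 mm from the middle line, tops 100 mm above the bench. Steel filling bridge over the lane from y = +70 to +120 mm, 239 mm high, 154 mm wide. Blue motor at +x, out to x = 133 mm, 66 mm high.
- bottle: The fallen bottle: empty brown glass, 0.12 kg, 128 mm long; flat body 52 mm wide, 34 mm thick, 86 mm long from the base, then shoulder and a round neck. It lies on a wide side on the belt, neck to the bridge. Origin: mid-length, on the wide side beneath it; x runs from base (-64 mm) to mouth (+64 mm), y across the width, z through the thickness (17 mm to the centre line).
- bottle_neck (a point): Middle of the bottle's round neck (23 mm diameter), on the centre line, 13 mm from the mouth; the neck reaches 14 mm to either side of this point. Axes as bottle.
- bottle_middle (a point): On the bottle's centre line, 54 mm from its base, near its centre of mass. Axes as bottle.
- bottle_base (a point): Centre of the bottle's flat base, 52 x 34 mm. Axes as bottle (x points up when the bottle stands).
- tray: Shallow blue plastic tray, fixed on the bench, 260 (x) x 240 (y) mm outside, 14 mm high, 4 mm walls and floor. Origin: centre of its underside; x away from the robot at yaw 0. Two bottles stand in its far half; the near half is empty and large enough to lay a bottle in along y.
- bottle_a: Bystander: bottle of the same shape, standing in the far half of the tray, 34 mm (x) by 52 mm (y), 128 mm tall. Origin: centre of its base; z up.
- bottle_b: Bystander: as bottle_a, the other one in the far half of the tray.
- bottle_c: Bystander: same kind of bottle, standing on the belt beyond the filling bridge. Origin: centre of its base; z up.
- cap_jar: Bystander: white jar with a black lid, 72 mm in diameter, 85 mm tall, standing on the bench beyond the tray. Origin: centre of its base; z up.

How it is judged:
On the way, in this order (a step that is already met when the one before it is completed fails the run):
1. the isolator handle is at off (value of joint isolator above 1.48 rad), for 0.2 s.
2. the lockout hasp is swung out with the handle still at off (value of joint hasp above 1.4 rad and value of joint isolator above 1.46 rad), for 0.2 s.
3. the bottle is out of the lane, above its guide bars or past its end ((z of bottle_middle in the frame of lane above 0.115 m or y of bottle_middle in the frame of lane below -0.29 m or x of bottle_middle in the frame of lane below -0.1 m or x of bottle_middle in the frame of lane above 0.1 m)), for 0.2 s.
At the end, for the whole second after the job is handed in: The isolator handle is within 0.11 rad of the off stop, the hasp is out to within 0.17 rad of its stop, and the bottle that had fallen stands still and upright (within 0.08 rad) with its base flat on the tray's floor, let go (all of step 2 and angle between bottle's own x axis and vertical below 0.08 rad and z of bottle_base in the frame of tray between 0 and 0.008 m and x of bottle_base in the frame of tray between -0.115 and 0.115 m and y of bottle_base in the frame of tray between -0.105 and 0.105 m and linear speed of bottle below 0.02 m/s); the robot touches nothing.
It fails at once if the fallen bottle was moved before the hasp was out (distance of bottle from where it was at the start of the episode above 0.02 m and value of joint hasp below 1.3 rad).
It fails at once if a bystander bottle was tipped (angle between any of bottle_a, bottle_b, bottle_c, cap_jar's own z axis and vertical above 0.35 rad).
It fails at once if a bystander was pushed more than 30 mm away (distance of any of bottle_a, bottle_b, bottle_c, cap_jar from where it was at the start of the episode above 0.03 m).
It fails at once if the bottle was dropped, toppled or banged down ((z of bottle_middle in the frame of tray below 0.1 m and linear speed of bottle above 0.5 m/s) or contact force between bottle and tray above 60 N).
It also fails if it takes over 72 s, if anything falls off the work surface, if the arm or the gripper's body presses on something with over 40 N, if the wrist force passes 120 N, or if a joint passes its speed limit or range.

## Working session

There is one attempt and no reset: what is moved stays moved. The work goes in short steps, Python scripts to look and compute and a tool call to move; the robot and the scene stay as the last step left them, time stands still between calls to the robot, and variables do not carry over. Pictures are saved under pics/ and viewed, and the job is handed in when it is done.

Besides the shell and the picture viewer there is one more tool, called by a JSON object that holds its "op" and its "data". drive_tool: Moves the arm, as the interface text tells. Its arguments: {"type":"object","properties":{"steps":{"type":"array","items":{"type":"array","items":{"type":"number"}}},"squeeze":{"type":"number"}},"required":["steps"]}

```bash
mkdir -p pics; ls; cat > h.py <<'E'
import numpy as np, cv2
from rig import manip
def cal(n):
    c=manip.get_calibration(n); return np.array(c['camera_matrix'],float),np.array(c['rvec'],float),np.array(c['tvec'],float)
def ray(n,px):
    K,r,t=cal(n); R=cv2.Rodrigues(r)[0]; C=-R.T@t.ravel()
    d=R.T@np.linalg.inv(K)@np.array([px[0],px[1],1.0]); return C,d
def at_z(n,px,z):
    C,d=ray(n,px); return C+d*(z-C[2])/d[2]
def proj(n,P):
    K,r,t=cal(n); return cv2.projectPoints(np.array(P,float).reshape(-1,1,3),r,t,K,None)[0].reshape(-1,2)
E
python3 - <<'E'
from h import *
for n in ['scene','top']:
    im=manip.get_image(n); cv2.imwrite(f'pics/{n}0.png',im)
    C,d=ray(n,[256,192]); print(n,C,d)
s=manip.get_state(); print(s)
for n in ['scene','top']:
  for o in ['isolator_box','handle_grip','hasp_stud','bottle','tray','lane','cap_jar']:
    r=manip.masks_of(n,o)
    for q in r: 
        ys,xs=np.nonzero(q['pixels']); print(n,o,round(q['conf'],2),q['location'],xs.min() if len(xs) else 0,xs.max(),ys.min(),ys.max(),len(xs))
E
```

```text
pics
scene [1.37710444 0.28766841 1.07822635] [-0.60186228 -0.17077609 -0.7801991 ]
top [0.37841784 0.07473458 1.0558926 ] [ 0.20782264  0.00882092 -0.97819477]
{'clock': 0.1, 'qpos': array([ 1.09697754e+00,  2.76525281e-01,  1.50599061e+00,  1.01835338e-05,
        1.36069146e+00, -1.20994478e-01]), 'qd': array([ 0.00030757, -0.00322134, -0.00116909, -0.00089142,  0.00126029,
       -0.00303784]), 'effort': array([ 4.13842827e-04, -4.17700338e+01, -2.46402258e+01, -1.67766902e-04,
        5.95004938e-03, -1.88386889e-05]), 'position': array([0.19847854, 0.53916916, 0.23053624]), 'ee_rot': array([ 3.74130834e-04,  8.20228822e-01,  5.72034988e-01, -7.15448088e-04]), 'contact_force': array([-0.1334845 ,  0.37388195, -0.28415784]), 'moment': array([0.01666616, 0.01364219, 0.00265256]), 'width': 0.0854789879042079}
scene isolator_box 0.65 [148.4, 143.4] 121 172 117 183 2349
scene hasp_stud 0.55 [136.7, 121.9] 132 153 118 126 39
scene bottle 0.85 [439.6, 203.0] 426 450 185 221 496
scene bottle 0.71 [346.5, 189.8] 325 367 183 201 437
scene bottle 0.62 [236.7, 200.1] 226 244 180 214 503
sce
[... 227 characters left out ...]
396.8, 247.1] 370 432 205 275 3125
top handle_grip 0.64 [408.1, 244.9] 397 419 232 255 417
top hasp_stud 0.62 [421.0, 259.7] 403 433 256 263 181
top hasp_stud 0.61 [75.4, 191.4] 63 83 182 202 321
top hasp_stud 0.37 [369.3, 156.5] 352 382 143 170 626
top bottle 0.75 [176.5, 204.7] 150 195 194 213 670
top bottle 0.58 [316.4, 176.8] 304 326 166 186 345
top bottle 0.56 [76.1, 189.6] 63 83 182 201 306
top bottle 0.51 [281.3, 180.1] 273 290 173 191 271
top bottle 0.36 [417.5, 257.9] 403 433 256 262 162
top tray 0.88 [301.5, 215.8] 259 344 166 254 6062
top lane 0.7 [149.5, 197.6] 63 226 155 237 7818
top lane 0.64 [420.0, 257.3] 403 432 256 263 184
top cap_jar 0.87 [366.7, 154.7] 352 382 143 171 641
```

```bash
python3 - <<'E'
from h import *
a=cv2.imread('pics/top0.png');b=cv2.imread('pics/scene0.png')
def crop(im,x0,x1,y0,y1,f): return cv2.resize(im[y0:y1,x0:x1],None,fx=f,fy=f,interpolation=cv2.INTER_CUBIC)
cv2.imwrite('pics/t_full.png',cv2.resize(a,(800,600)))
cv2.imwrite('pics/s_full.png',cv2.resize(b,(800,600)))
cv2.imwrite('pics/t_box.png',crop(a,360,445,195,285,6.6))
cv2.imwrite('pics/t_lane.png',crop(a,55,235,145,245,4.4))
E
```

```text
(no output)
```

View pics/t_full.png

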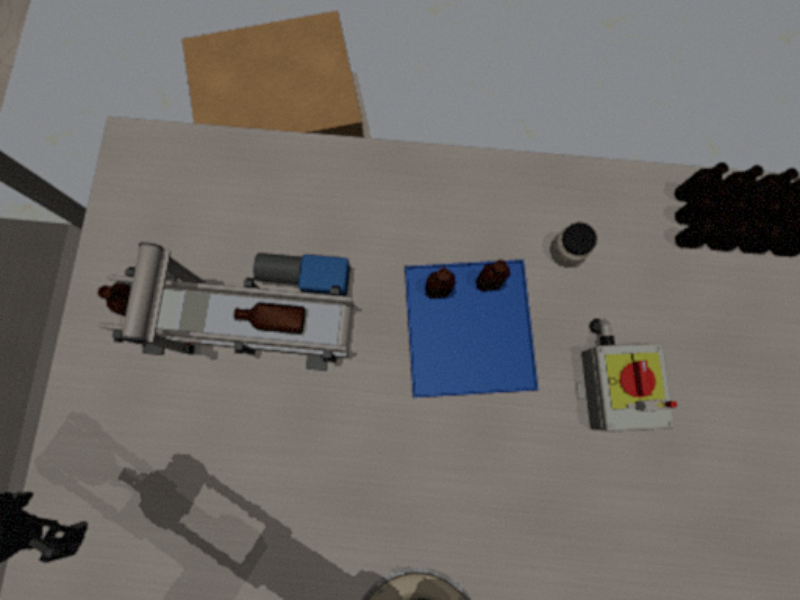

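View pics/s_full.png

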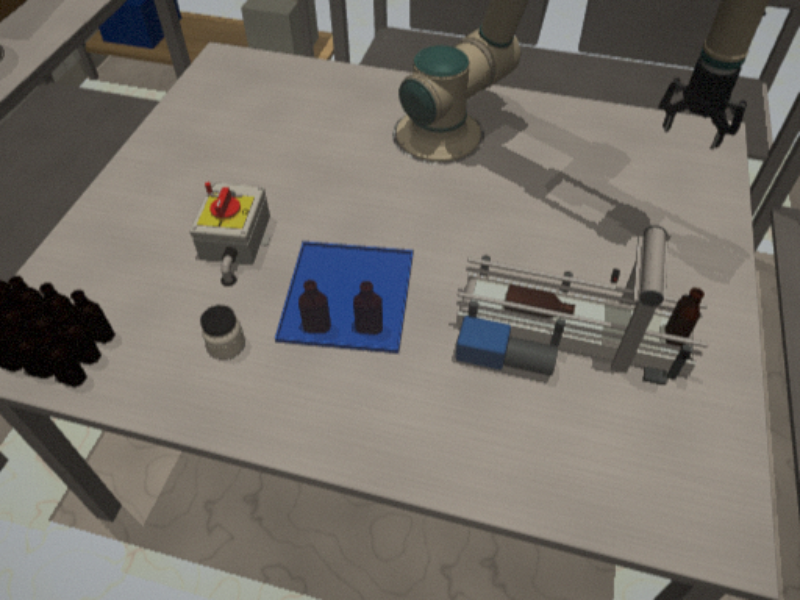

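View pics/t_box.png

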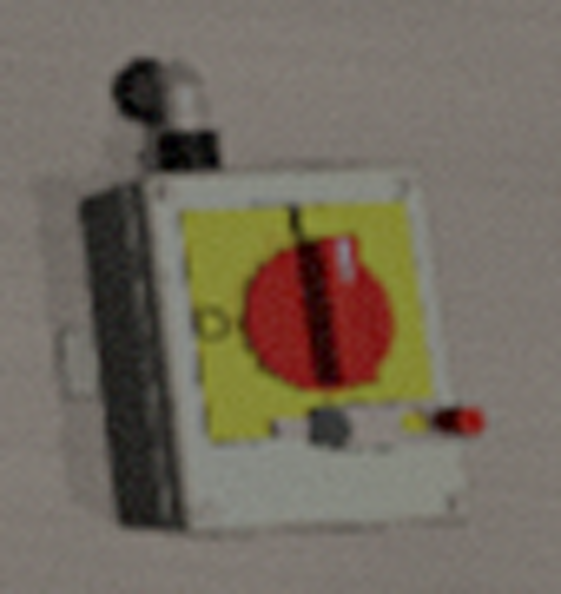

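View pics/t_lane.png

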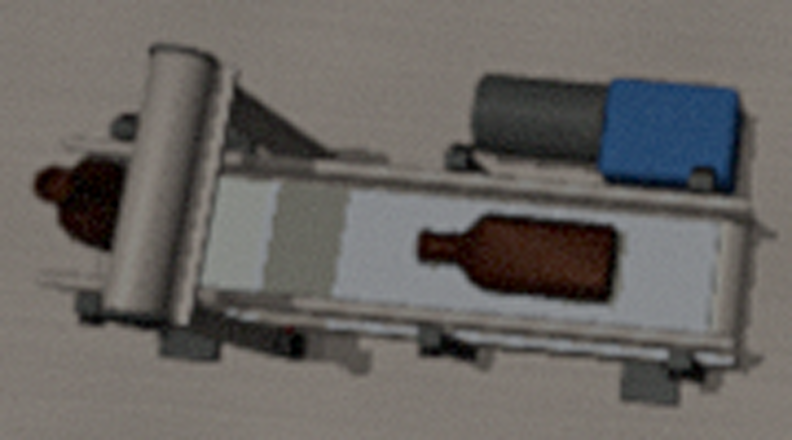

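The top picture shows, in 800x600 pixels, the box at about (632,388) with the bar pointing up (ON) and the hasp stud at (672,405). The fallen bottle is at (275,318) with its neck towards the bridge at left. The tray is at (472,330), with its near half empty.

```bash
cat >> h.py <<'E'
from scipy.optimize import least_squares
def T2(p,pts):
    x,y,a=p; c,s=np.cos(a),np.sin(a); pts=np.array(pts,float)
    return np.c_[x+c*pts[:,0]-s*pts[:,1], y+s*pts[:,0]+c*pts[:,1], pts[:,2]]
def fit(obs,p0):
    # obs: list of (cam, px, localpt)
    def f(p):
        r=[]
        for n,px,l in obs: r+=list(proj(n,T2(p,[l]))[0]-px)
        return r
    s=least_squares(f,p0); return s.x,s.fun.reshape(-1,2)
E
python3 - <<'E'
from h import *
a=cv2.imread('pics/top0.png');b=cv2.imread('pics/scene0.png')
def crop(im,x0,x1,y0,y1,f): return cv2.resize(im[y0:y1,x0:x1],None,fx=f,fy=f,interpolation=cv2.INTER_CUBIC)
cv2.imwrite('pics/s_box.png',crop(b,115,180,110,185,7.5))
cv2.imwrite('pics/s_lane.png',crop(b,285,455,140,250,4.5))
C=lambda x,y:np.array([360+(x+.5)/6.6-.5,195+(y+.5)/6.6-.5])
hx,hy=.075,.06
obs=[('top',C(148,178),(hx,hy,.09)),('top',C(415,178),(hx,-hy,.09)),('top',C(468,518),(-hx,-hy,.09)),('top',C(185,530),(-hx,hy,.09)),('top',C(320,313),(.01,0,.104))]
p,r=fit(obs,[.3,-.2,0]); print(p,r)
st=at_z('top',C(475,420),.093+.029); pv=at_z('top',C(330,428),.1); print(st,pv, st-pv)
print(T2(p,[(.01,0,.123),(-.034,0,.1),(-.034,-.047,.111)]))
L=lambda x,y:np.array([55+(x+.5)/4.4-.5,145+(y+.5)/4.4-.5])
for q in [(418,245),(615,225),(608,302),(485,218),(478,292)]: print(q,at_z('top',L(*q),.067))
E
```

```text
[ 0.46701124 -0.34101472  0.12157813] [[-0.95086138 -0.99526784]
 [ 1.33656947 -2.28179841]
 [ 0.73975934  1.24566184]
 [-0.55615329  0.79491232]
 [-0.55868986  1.00576935]]
[ 0.44084954 -0.39516264  0.122     ] [ 0.43365211 -0.34701714  0.1       ] [ 0.00719743 -0.04814551  0.022     ]
[[ 0.47693743 -0.33980193  0.123     ]
 [ 0.43326221 -0.3451382   0.1       ]
 [ 0.43896232 -0.39179127  0.111     ]]
(418, 245) [0.53582071 0.38904041 0.067     ]
(615, 225) [0.56103966 0.26127191 0.067     ]
(608, 302) [0.5095991  0.25934094 0.067     ]
(485, 218) [0.55787851 0.34762714 0.067     ]
(478, 292) [0.50838521 0.34505551 0.067     ]
```

View pics/s_box.png

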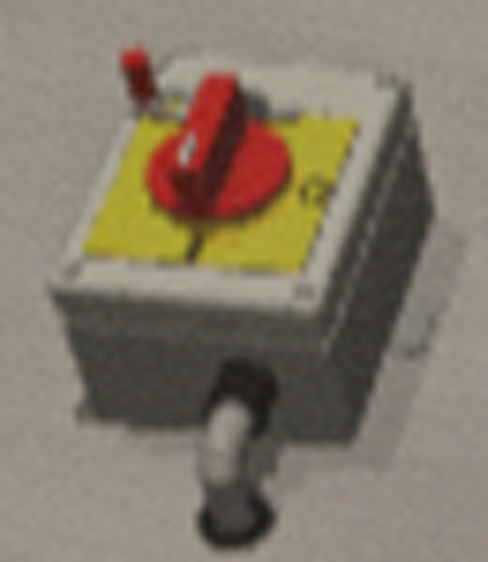

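View pics/s_lane.png

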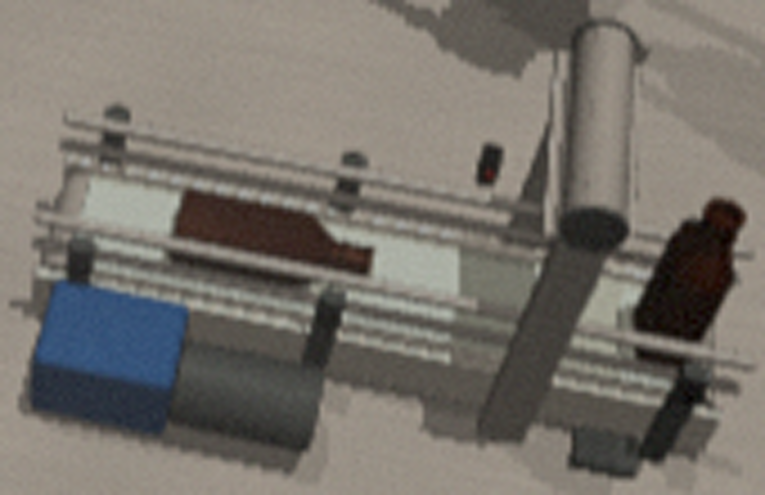

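```bash
python3 - <<'E'
from h import *
C=lambda x,y:np.array([360+(x+.5)/6.6-.5,195+(y+.5)/6.6-.5])
S=lambda x,y:np.array([115+(x+.5)/7.5-.5,110+(y+.5)/7.5-.5])
hx,hy=.075,.06
obs=[('top',C(148,178),(hx,hy,.09)),('top',C(415,178),(hx,-hy,.09)),('top',C(468,518),(-hx,-hy,.09)),('top',C(185,530),(-hx,hy,.09)),('top',C(320,313),(.01,0,.104)),
('scene',S(55,290),(hx,-hy,.09)),('scene',S(325,308),(hx,hy,.09)),('scene',S(405,75),(-hx,hy,.09)),('scene',S(220,172),(.01,0,.104))]
for o in (obs,obs[5:]):
    p,r=fit(o,[.3,-.2,0]); print(p,'\n',r.round(1)); print(T2(p,[(.01,0,.123),(-.034,0,.1),(-.034,-.047,.111)]))
# overlay
A=cv2.imread('pics/top0.png');B=cv2.imread('pics/scene0.png')
p,_=fit(obs,[.3,-.2,0])
def ov(im,n,x0,x1,y0,y1,f):
    k=cv2.resize(im[y0:y1,x0:x1],None,fx=f,fy=f,interpolation=cv2.INTER_CUBIC)
    def dr(pts,c):
        q=proj(n,T2(p,pts)); q=((q-[x0,y0]+.5)*f-.5).astype(np.int32); cv2.polylines(k,[q],True,c,1)
    dr([(hx,hy,.09),(hx,-hy,.09),(-hx,-hy,.09),(-hx,hy,.09)],(255,0,0))
    dr([(.04,.008,.133),(.04,-.008,.133),(-.02,-.008,.133),(-.02,.008,.133)],(0,255,0))
    t=np.linspace(0,6.28,30); dr([(.01+.031*np.cos(u),.031*np.sin(u),.104) for u in t],(255,255,0))
    dr([(-.034+.006*np.cos(u),-.047+.006*np.sin(u),.122) for u in t],(255,0,255))
    return k
cv2.imwrite('pics/ovt.png',ov(A,'top',360,445,195,285,6.6)); cv2.imwrite('pics/ovs.png',ov(B,'scene',115,180,110,185,7.5))
E
```

```text
[ 0.46796113 -0.34087971  0.13345855] 
 [[-1.3 -1.1]
 [ 0.9 -2.9]
 [ 1.   0.6]
 [-0.2  0.7]
 [-0.7  0.7]
 [-1.2 -1.2]
 [-0.3 -0. ]
 [ 1.3 -0.9]
 [ 0.3 -1.1]]
[[ 0.4778722  -0.33954909  0.123     ]
 [ 0.43426347 -0.34540385  0.1       ]
 [ 0.44051742 -0.3919859   0.111     ]]
[ 0.47185828 -0.34027946  0.17274643] 
 [[-0.9  0.3]
 [ 0.5  0.4]
 [ 0.3 -0.6]
 [ 0.1 -0.2]]
[[ 0.48170944 -0.33856057  0.123     ]
 [ 0.43836432 -0.34612367  0.1       ]
 [ 0.44644308 -0.39242414  0.111     ]]
```

View pics/ovt.png

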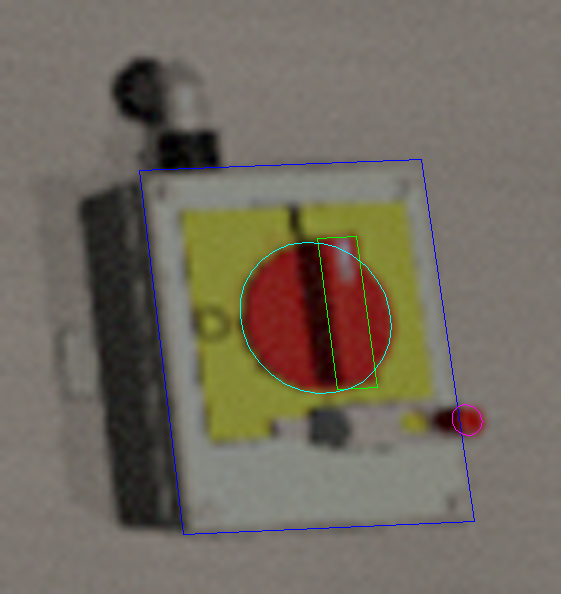

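View pics/ovs.png

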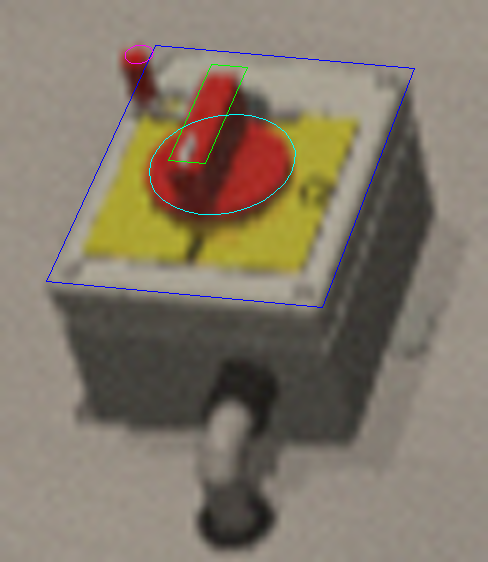

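```bash
cat >> h.py <<'E'
from scipy.spatial.transform import Rotation as Ro
def rot(s): q=s['ee_rot']; return Ro.from_quat([q[1],q[2],q[3],q[0]]).as_matrix()
def go(P,yaw):
    s=manip.get_state(); R=rot(s); d=R.T@(np.array(P)-s['position'])*1000
    y=np.arctan2(R[1,0],R[0,0]); t=(y-yaw+np.pi)%(2*np.pi)-np.pi
    print('t',s['clock'].__round__(2),'pos',s['position'].round(4),'yaw',round(y,3),'F',s['contact_force'].round(1),'M',s['moment'].round(2),'w',round(s['width'],4),'tilt',round(R[2,2],4)); print('shift',d.round(1),'turn',round(t,3))
E
python3 -c "
from h import *
go((.477,-.340,.20),-1.42)"
```

```text
t 0.8 pos [0.1987 0.5396 0.2313] yaw 1.218 F [0.  0.3 0.9] M [-0.   -0.01 -0.02] w 0.0852 tilt -1.0
shift [-729.3  565.1   31.3] turn 2.638
```

{"op": "drive_tool", "data": {"steps": [[-729,565,0,2.64,1],[-729,565,0,2.64,1],[-729,565,0,2.64,1],[-729,565,0,2.64,1],[-729,565,0,2.64,1]], "squeeze": 60}}

```text
clock: 1.3
position: [0.2743, 0.2995, 0.2315]
ee_rot: [-0.0, 0.973, 0.229, 0.001]
contact_force: [2.0, -0.4, -0.3]
width: 0.0859
```

```bash
python3 -c "
from h import *
go((.477,-.340,.20),-1.42)"
```

```text
t 1.3 pos [0.2743 0.2995 0.2315] yaw 0.463 F [ 2.  -0.4 -0.3] M [ 0.01 -0.05  0.02] w 0.0859 tilt -1.0
shift [-104.3  662.7   31.4] turn 1.883
```

{"op": "drive_tool", "data": {"steps": [[-104,663,0,1.88,1],[-104,663,0,1.88,1],[-104,663,0,1.88,1],[-104,663,0,1.88,1],[-104,663,0,1.88,1]]}}

```text
clock: 1.8
position: [0.3499, 0.0611, 0.2319]
ee_rot: [-0.0, 0.99, -0.143, 0.001]
contact_force: [0.8, -0.0, 0.2]
width: 0.0851
```

```bash
python3 -c "
from h import *
go((.477,-.340,.20),-1.42)"
```

```text
t 1.8 pos [0.3499 0.0611 0.2319] yaw -0.288 F [ 0.8 -0.   0.2] M [ 0.02 -0.    0.05] w 0.0851 tilt -1.0
shift [235.8 348.5  31.9] turn 1.132
```

{"op": "drive_tool", "data": {"steps": [[236,349,0,1.13,1],[236,349,0,1.13,1],[236,349,0,1.13,1],[236,349,0,1.13,1],[236,349,0,1.13,1]]}}

```text
clock: 2.3
position: [0.4251, -0.1777, 0.232]
ee_rot: [-0.001, 0.868, -0.497, 0.001]
contact_force: [0.7, 0.3, -0.2]
width: 0.0852
```

```bash
python3 -c "
from h import *
go((.477,-.340,.20),-1.42)"
```

```text
t 2.3 pos [ 0.4251 -0.1777  0.232 ] yaw -1.039 F [ 0.7  0.3 -0.2] M [-0.02 -0.03  0.01] w 0.0852 tilt -1.0
shift [166.2  37.6  32. ] turn 0.381
```

{"op": "drive_tool", "data": {"steps": [[166,38,32,0.38,0.3],[166,38,32,0.38,0.3],[166,38,32,0.38,0.3],[166,38,32,0.38,0.3],[166,38,32,0.38,0.3]]}}

```text
clock: 2.8
position: [0.4771, -0.3437, 0.1984]
ee_rot: [-0.001, 0.758, -0.653, 0.001]
contact_force: [-0.6, -0.5, 0.3]
width: 0.0554
```

```bash
python3 -c "
from h import *
go((.4775,-.340,.111),-1.42)
for n in ['top','scene']:
    cv2.imwrite('pics/%s1.png'%n,manip.get_image(n))
a=cv2.imread('pics/top1.png')[185:285,355:455]; b=cv2.imread('pics/scene1.png')[70:190,90:200]
cv2.imwrite('pics/c1.png',np.hstack([cv2.resize(a,(390,390),interpolation=2),cv2.resize(b,(390,390),interpolation=2)]))
"
```

```text
t 2.8 pos [ 0.4771 -0.3437  0.1984] yaw -1.422 F [-0.6 -0.5  0.3] M [ 0.08 -0.01  0.02] w 0.0554 tilt -1.0
shift [-3.6 -0.8 87.4] turn -0.002
```

View pics/c1.png

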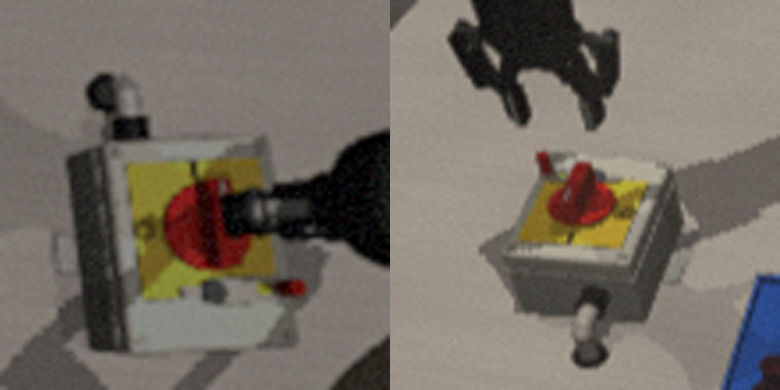

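The gripper sits above the handle with its jaws across the bar; I'm going down.

{"op": "drive_tool", "data": {"steps": [[-3,-1,45,0,0.3],[-3,-1,87,0,0.3],[-3,-1,87,0,0.3],[-3,-1,87,0,-0.2],[-3,-1,87,0,-0.6]]}}

```text
clock: 3.4
position: [0.4783, -0.3371, 0.1152]
ee_rot: [-0.001, 0.759, -0.652, 0.002]
contact_force: [-0.2, -0.6, 0.1]
width: 0.0277
```

```bash
python3 -c "
from h import *
go((.4775,-.340,.111),-1.42)"
```

```text
t 3.4 pos [ 0.4783 -0.3371  0.1152] yaw -1.419 F [-0.2 -0.6  0.1] M [ 0.03 -0.03 -0.01] w 0.0277 tilt -1.0
shift [2.7 1.2 4.2] turn 0.001
```

{"op": "drive_tool", "data": {"steps": [[2,1,3,0,-1],[2,1,3,0,-1],[2,1,3,0,-1],[2,1,3,0,-1]], "squeeze": 25}}

```text
clock: 3.8
position: [0.4792, -0.3425, 0.1157]
ee_rot: [-0.0, 0.759, -0.652, 0.006]
contact_force: [0.0, -5.3, 6.3]
width: 0.0154
```

```bash
python3 -c "
from h import *
go((.4775,-.340,.111),-1.42)"
```

```text
t 3.8 pos [ 0.4792 -0.3425  0.1157] yaw -1.419 F [ 0.  -5.3  6.3] M [-0.71  0.27 -0.16] w 0.0154 tilt -0.9999
shift [-2.7  1.3  4.6] turn 0.001
```

{"op": "drive_tool", "data": {"steps": [[1,0,-1,-0.15,-1],[1,0,-1,-0.3,-1],[1,0,-1,-0.45,-1],[1,0,-1,-0.6,-1],[1,0,-1,-0.75,-1]], "squeeze": 50}}

```text
clock: 4.3
position: [0.4784, -0.3413, 0.1159]
ee_rot: [0.0, 0.945, -0.326, 0.004]
contact_force: [-0.7, 1.5, -7.4]
width: 0.0148
```

```bash
python3 -c "
from h import *
go((.4787,-.3435,.115),.2)"
```

```text
t 4.3 pos [ 0.4784 -0.3413  0.1159] yaw -0.665 F [-0.7  1.5 -7.4] M [ 0.36  0.12 -0.23] w 0.0148 tilt -1.0
shift [1.6 1.5 0.9] turn -0.865
```

{"op": "drive_tool", "data": {"steps": [[0,0,0,-0.15,-1],[0,0,0,-0.3,-1],[0,0,0,-0.45,-1],[0,0,0,-0.6,-1],[0,0,0,-0.75,-1]]}}

```text
clock: 4.8
position: [0.4771, -0.3408, 0.1159]
ee_rot: [0.001, 0.999, 0.043, 0.002]
contact_force: [-2.1, -2.5, -4.1]
width: 0.0147
```

```bash
python3 -c "
from h import *
go((.4787,-.3435,.115),.2)"
```

```text
t 4.8 pos [ 0.4771 -0.3408  0.1159] yaw 0.086 F [-2.1 -2.5 -4.1] M [-0.13  0.56 -0.19] w 0.0147 tilt -1.0
shift [1.4 2.8 0.9] turn -0.114
```

{"op": "drive_tool", "data": {"steps": [[0,0,0,-0.05,-1],[0,0,0,-0.1,-1],[0,0,0,-0.15,-1],[0,0,0,-0.15,-1]]}}

```text
clock: 5.2
position: [0.4769, -0.3408, 0.116]
ee_rot: [0.001, 0.993, 0.115, 0.003]
contact_force: [0.2, -2.9, -5.3]
width: 0.0145
```

```bash
python3 -c "
from h import *
go((.4787,-.3435,.115),.2)"
```

```text
t 5.2 pos [ 0.4769 -0.3408  0.116 ] yaw 0.231 F [ 0.2 -2.9 -5.3] M [-0.35  0.16 -1.76] w 0.0145 tilt -1.0
shift [1.2 3.  1. ] turn 0.031
```

The moment jumped to -1.76 N m, so the handle is at its stop. Releasing and rising.

{"op": "drive_tool", "data": {"steps": [[0,0,0,0.02,-0.4],[0,0,0,0.02,-0.2],[0,0,0,0.02,-0.2],[0,0,-50,0.05,-0.2],[0,0,-80,0.05,-0.2]]}}

```text
clock: 5.7
position: [0.4772, -0.341, 0.1985]
ee_rot: [0.002, 0.996, 0.091, 0.004]
contact_force: [-0.0, -0.8, 0.2]
width: 0.0342
```

```bash
python3 -c "
from h import *
go((.441,-.395,.19),.17)
for n in ['top','scene']:
    cv2.imwrite('pics/%s2.png'%n,manip.get_image(n))
a=cv2.imread('pics/top2.png')[185:285,355:455]; b=cv2.imread('pics/scene2.png')[90:190,100:200]
cv2.imwrite('pics/c2.png',np.hstack([cv2.resize(a,(400,400),interpolation=2),cv2.resize(b,(400,400),interpolation=2)]))
"
```

```text
t 5.7 pos [ 0.4772 -0.341   0.1985] yaw 0.182 F [-0.  -0.8  0.2] M [-0.07  0.05  0.02] w 0.0342 tilt -1.0
shift [-45.4  46.6   8.4] turn 0.012
```

View pics/c2.png

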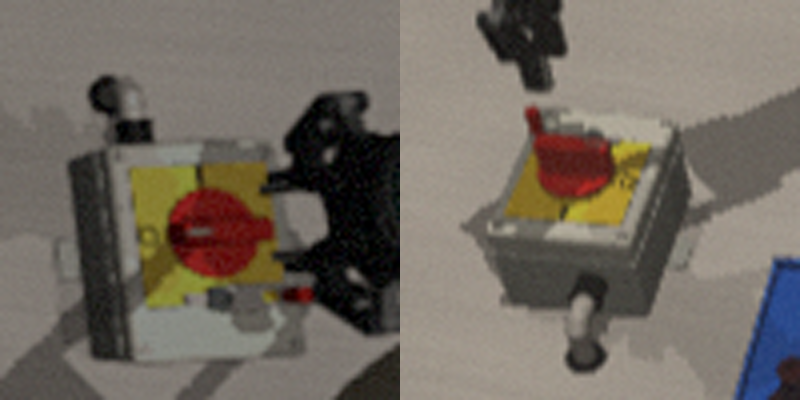

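{"op": "drive_tool", "data": {"steps": [[-45,46,0,0.01,-0.2],[-45,46,30,0.01,-0.2],[-45,46,75,0.01,-0.2],[-45,46,92,0.01,-0.2],[-45,46,92,0.01,-0.2]], "squeeze": 25}}

```text
clock: 6.3
position: [0.4425, -0.3949, 0.1061]
ee_rot: [0.002, 0.996, 0.086, 0.004]
contact_force: [0.3, -0.9, -0.8]
width: 0.0341
```

```bash
python3 -c "
from h import *
go((.441,-.395,.106),.17)
for n in ['top','scene']:
    cv2.imwrite('pics/%s3.png'%n,manip.get_image(n))
a=cv2.imread('pics/top3.png')[185:285,355:455]; b=cv2.imread('pics/scene3.png')[90:190,100:200]
cv2.imwrite('pics/c3.png',np.hstack([cv2.resize(a,(400,400),interpolation=2),cv2.resize(b,(400,400),interpolation=2)]))
"
```

```text
t 6.3 pos [ 0.4425 -0.3949  0.1061] yaw 0.172 F [ 0.3 -0.9 -0.8] M [0.   0.03 0.01] w 0.0341 tilt -1.0
shift [-1.5 -0.2  0.1] turn 0.002
```

View pics/c3.png

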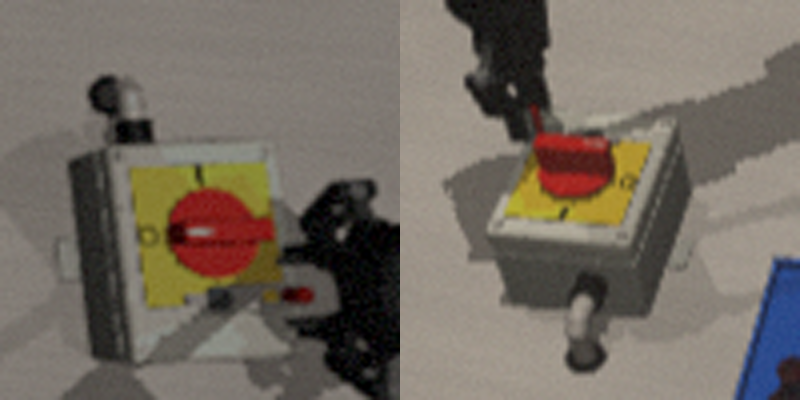

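The stud is between the two fingers; closing on it.

{"op": "drive_tool", "data": {"steps": [[-1,0,0,0,-1],[-1,0,0,0,-1],[-1,0,0,0,-1],[-1,0,0,0,-1]], "squeeze": 25}}

```text
clock: 6.8
position: [0.4413, -0.3986, 0.1114]
ee_rot: [0.007, 0.996, 0.087, 0.004]
contact_force: [-7.9, -2.7, 2.2]
width: 0.0106
```

```bash
python3 -c "
from h import *
go((.441,-.395,.106),.17)
s=manip.get_state(); p=s['position']; a=.17
ax=np.array([.4775,-.341]); pv=ax-.044*np.array([np.cos(a),np.sin(a)]); print(pv, p[:2]-pv, np.hypot(*(p[:2]-pv)))
"
```

```text
t 6.8 pos [ 0.4413 -0.3986  0.1114] yaw 0.175 F [-7.9 -2.7  2.2] M [-0.42  1.29  0.03] w 0.0106 tilt -0.9999
shift [ 0.3 -3.7  5.4] turn 0.005
[ 0.43413427 -0.34844402] [ 0.00712913 -0.0501479 ] 0.05065210940915019
```

```bash
cat >> h.py <<'E'
def rows(hs,a=.17,r=.048,z=.110,ax=(.4775,-.341)):
    s=manip.get_state(); R=rot(s); y=np.arctan2(R[1,0],R[0,0])
    pv=np.array(ax)-.044*np.array([np.cos(a),np.sin(a)]); Rb=np.array([[np.cos(a),-np.sin(a)],[np.sin(a),np.cos(a)]])
    p=s['position']; l=Rb.T@(p[:2]-pv); print('now h',np.arctan2(-l[0],-l[1]).round(3),'r',np.hypot(*l).round(4),'F',s['contact_force'].round(1),'M',s['moment'].round(2),'w',s['width'].round(4),p.round(4))
    for h in hs:
        q=pv+Rb@(r*np.array([-np.sin(h),-np.cos(h)])); d=R.T@(np.r_[q,z]-p)*1000
        print([*d.round(0)],round((y-(a-h)+np.pi)%(2*np.pi)-np.pi,2))
E
python3 -c "
from h import *
rows([.12,.24,.36,.48,.6])"
```

```text
Traceback (most recent call last):
  File "h.py", line 32, in rows
    p=s['position']; l=Rb.T@(p[:2]-pv); print('now h',np.arctan2(-l[0],-l[1]).round(3),'r',np.hypot(*l).round(4),'F',s['contact_force'].round(1),'M',s['moment'].round(2),'w',s['width'].round(4),p.round(4))
                                                                                                                                                                              ^^^^^^^^^^^^^^^^
AttributeError: 'float' object has no attribute 'round'
```

```bash
sed -i "s/s\['width'\].round(4),p/round(s['width'],4),p/" h.py
python3 -c "
from h import *
rows([.12,.24,.36,.48,.6])"
```

```text
now h 0.029 r 0.0507 F [-7.9 -2.7  2.2] M [-0.42  1.29  0.03] w 0.0106 [ 0.4413 -0.3986  0.1114]
[np.float64(-4.0), np.float64(-3.0), np.float64(1.0)] 0.12
[np.float64(-10.0), np.float64(-4.0), np.float64(1.0)] 0.24
[np.float64(-15.0), np.float64(-6.0), np.float64(1.0)] 0.36
[np.float64(-21.0), np.float64(-8.0), np.float64(1.0)] 0.48
[np.float64(-26.0), np.float64(-11.0), np.float64(1.0)] 0.6
```

{"op": "drive_tool", "data": {"steps": [[-4,-3,0,0.12,-1],[-10,-4,0,0.24,-1],[-15,-6,0,0.36,-1],[-21,-8,0,0.48,-1],[-26,-11,0,0.6,-1]]}}

```text
clock: 7.3
position: [0.4129, -0.3944, 0.1119]
ee_rot: [0.008, 0.977, -0.213, 0.006]
contact_force: [-2.6, -4.4, -4.5]
width: 0.0104
```

```bash
python3 -c "
from h import *
rows([.72,.84,.96,1.08,1.2])"
```

```text
now h 0.603 r 0.0507 F [-2.6 -4.4 -4.5] M [-0.73  0.54  0.05] w 0.0104 [ 0.4129 -0.3944  0.1119]
[np.float64(-6.0), np.float64(-3.0), np.float64(2.0)] 0.12
[np.float64(-11.0), np.float64(-4.0), np.float64(2.0)] 0.24
[np.float64(-17.0), np.float64(-6.0), np.float64(2.0)] 0.36
[np.float64(-22.0), np.float64(-8.0), np.float64(1.0)] 0.48
[np.float64(-27.0), np.float64(-11.0), np.float64(1.0)] 0.6
```

{"op": "drive_tool", "data": {"steps": [[-6,-3,0,0.12,-1],[-11,-4,0,0.24,-1],[-17,-6,0,0.36,-1],[-22,-8,0,0.48,-1],[-27,-11,0,0.6,-1]]}}

```text
clock: 7.8
position: [0.3905, -0.3742, 0.1118]
ee_rot: [0.008, 0.87, -0.494, 0.007]
contact_force: [-5.3, -3.2, -2.5]
width: 0.0103
```

```bash
python3 -c "
from h import *
rows([1.32,1.44,1.55,1.65,1.65])"
```

```text
now h 1.206 r 0.0507 F [-5.3 -3.2 -2.5] M [-0.47  0.99 -0.  ] w 0.0103 [ 0.3905 -0.3742  0.1118]
[np.float64(-5.0), np.float64(-3.0), np.float64(2.0)] 0.12
[np.float64(-11.0), np.float64(-4.0), np.float64(2.0)] 0.24
[np.float64(-16.0), np.float64(-6.0), np.float64(1.0)] 0.35
[np.float64(-21.0), np.float64(-7.0), np.float64(1.0)] 0.45
[np.float64(-21.0), np.float64(-7.0), np.float64(1.0)] 0.45
```

{"op": "drive_tool", "data": {"steps": [[-5,-3,0,0.12,-1],[-11,-4,0,0.24,-1],[-16,-6,0,0.35,-1],[-21,-7,0,0.42,-1],[-22,-7,0,0.42,-1]]}}

```text
clock: 8.3
position: [0.3842, -0.3551, 0.1121]
ee_rot: [0.01, 0.748, -0.663, 0.011]
contact_force: [-3.8, -10.1, -9.5]
width: 0.0105
```

```bash
python3 -c "
from h import *
rows([1.65,1.75])"
```

```text
now h 1.607 r 0.0504 F [ -3.8 -10.1  -9.5] M [-1.61  0.73  0.03] w 0.0105 [ 0.3842 -0.3551  0.1121]
[np.float64(-2.0), np.float64(-2.0), np.float64(2.0)] 0.03
[np.float64(-7.0), np.float64(-3.0), np.float64(2.0)] 0.13
```

{"op": "drive_tool", "data": {"steps": [[-3,-1,0,0,-1],[-6,-1,0,0,-1],[-6,-1,0,0,-1]]}}

```text
clock: 8.6
position: [0.3843, -0.3548, 0.1124]
ee_rot: [0.014, 0.749, -0.662, 0.015]
contact_force: [-3.3, -13.8, -14.2]
width: 0.0104
```

```bash
python3 -c "
from h import *
rows([1.65,1.75])"
```

```text
now h 1.614 r 0.0503 F [ -3.3 -13.8 -14.2] M [-2.23  0.61  0.04] w 0.0104 [ 0.3843 -0.3548  0.1124]
[np.float64(-2.0), np.float64(-2.0), np.float64(2.0)] 0.03
[np.float64(-7.0), np.float64(-3.0), np.float64(2.0)] 0.13
```

The stud no longer moves while the force rises, so the hasp is at its stop. Releasing, then checking.

{"op": "drive_tool", "data": {"steps": [[2,0,0,0,-0.4],[2,0,0,0,-0.2],[2,0,0,0,-0.2],[2,0,-50,0,-0.2],[2,0,-100,0,-0.2]]}}

```text
clock: 9.1
position: [0.3835, -0.3511, 0.2127]
ee_rot: [0.014, 0.749, -0.662, 0.013]
contact_force: [1.7, -1.2, -0.9]
width: 0.034
```

{"op": "drive_tool", "data": {"steps": [[-100,-100,-60,0,-0.1],[-150,-150,-90,0,-0.1],[-150,-150,-90,0,-0.1]]}}

```text
clock: 9.4
position: [0.4687, -0.2393, 0.2688]
ee_rot: [0.013, 0.749, -0.662, 0.013]
contact_force: [-0.2, -0.7, -0.7]
width: 0.0385
```

```bash
python3 -c "
from h import *
go((.52,.28,.27),0)
for n in ['top','scene']:
    cv2.imwrite('pics/%s4.png'%n,manip.get_image(n))
a=cv2.imread('pics/top4.png')[185:285,355:455]; b=cv2.imread('pics/scene4.png')[90:190,100:200]
cv2.imwrite('pics/c4.png',np.hstack([cv2.resize(a,(400,400),interpolation=2),cv2.resize(b,(400,400),interpolation=2)]))
b=cv2.imread('pics/scene4.png');cv2.imwrite('pics/s4.png',cv2.resize(b,(800,600)))
"
```

```text
t 9.4 pos [ 0.4687 -0.2393  0.2688] yaw -1.448 F [-0.2 -0.7 -0.7] M [-0.07  0.01 -0.07] w 0.0385 tilt -0.9993
shift [-508.7 -114.5  -20.5] turn -1.448
```

View pics/c4.png

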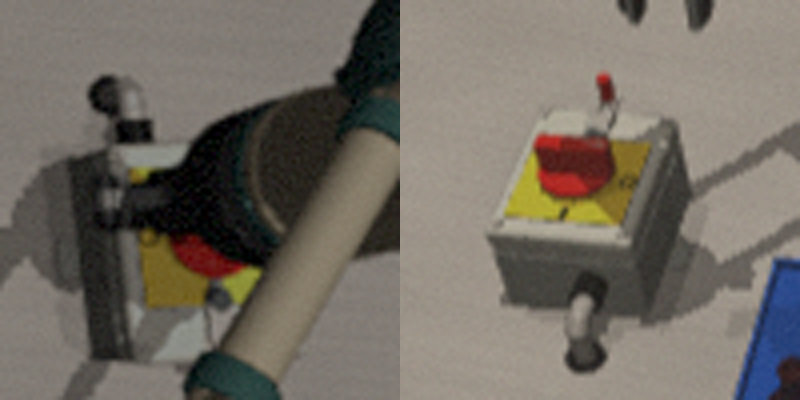

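```bash
cat > lane.py <<'E'
from h import *
import sys
L=lambda x,y:np.array([55+(x+.5)/4.4-.5,145+(y+.5)/4.4-.5])
# lane guess p=(x,y,yaw) ; bottle guess
pl=[float(v) for v in sys.argv[1:4]]; pb=[float(v) for v in sys.argv[4:7]]
def ov(f,n,x0,x1,y0,y1,s):
    im=cv2.imread(f); k=cv2.resize(im[y0:y1,x0:x1],None,fx=s,fy=s,interpolation=2)
    def dr(p,pts,c):
        q=proj(n,T2(p,pts)); q=((q-[x0,y0]+.5)*s-.5).astype(np.int32); cv2.polylines(k,[q],True,c,1)
    for sx in (-.04,.04): dr(pl,[(sx,-.22,.1),(sx,.07,.1)],(0,255,0))
    dr(pl,[(-.077,.07,.239),(.077,.07,.239)],(255,0,255))
    dr(pl,[(-.133+.266,-.22,.066),(.133,.0,.066)],(255,0,0))
    dr(pb,[(-.064,-.026,.067),(.022,-.026,.067),(.037,-.0115,.067),(.064,-.0115,.067),(.064,.0115,.067),(.037,.0115,.067),(.022,.026,.067),(-.064,.026,.067)],(255,255,0))
    return k
cv2.imwrite('pics/lt.png',ov('pics/top0.png','top',55,235,145,245,4.4)); cv2.imwrite('pics/ls.png',ov('pics/scene0.png','scene',285,455,140,250,4.5))
E
python3 - <<'E'
from h import *
L=lambda x,y:np.array([55+(x+.5)/4.4-.5,145+(y+.5)/4.4-.5])
for q in [(750,208),(230,165),(735,338),(220,295)]: print(q, at_z('top',L(*q),.1))
s=manip.get_state();print(rot(s).round(3))
E
python3 lane.py .535 .32 0 .5345 .325 1.58
```

```text
(750, 208) [0.57387221 0.17026073 0.1       ]
(230, 165) [0.57147494 0.50742553 0.1       ]
(735, 338) [0.48982503 0.17064723 0.1       ]
(220, 295) [0.4872273  0.49854833 0.1       ]
[[ 0.13  -0.992  0.009]
 [-0.991 -0.13  -0.037]
 [ 0.038 -0.004 -0.999]]
```

View pics/lt.png

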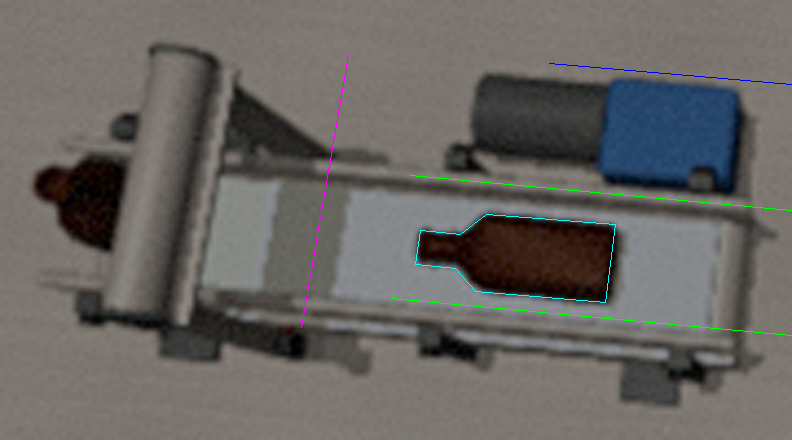

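View pics/ls.png

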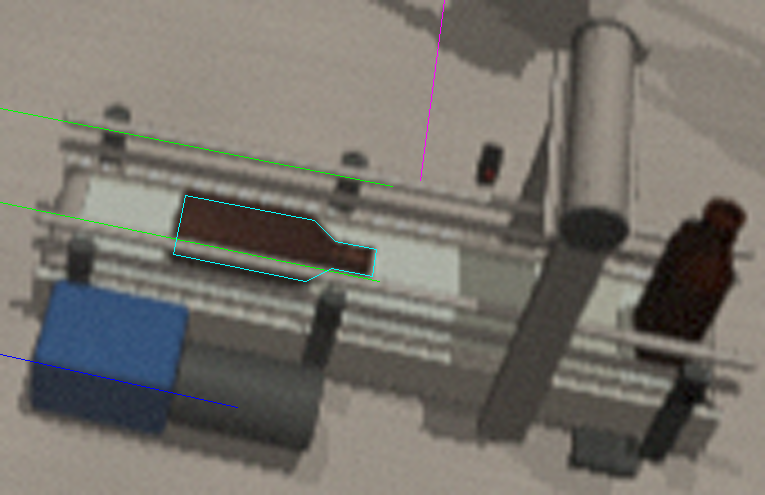

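Handle is across at OFF and the hasp points out towards the robot (scene crop, stud at (605,80)). The bottle overlay fits in both cameras, so I'm moving to the bottle's neck.

```bash
python3 -c "
from h import *
go((.5345,.38,.25),0.01)"
```

```text
t 9.5 pos [ 0.4722 -0.2367  0.2704] yaw -1.441 F [-0.9 -0.1 -0.6] M [-0.06  0.   -0.  ] w 0.038 tilt -0.9993
shift [-603.7 -141.9   -2.1] turn -1.451
```

{"op": "drive_tool", "data": {"steps": [[-604,-142,-2,-1.45,-0.2],[-604,-142,-2,-1.45,-0.2],[-604,-142,-2,-1.45,-0.2],[-604,-142,-2,-1.45,-0.2],[-604,-142,-2,-1.45,-0.2]]}}

```text
clock: 10.0
position: [0.494, 0.0091, 0.2602]
ee_rot: [0.017, 0.941, -0.339, 0.009]
contact_force: [0.7, 0.4, 1.0]
width: 0.034
```

```bash
python3 -c "
from h import *
go((.5345,.38,.25),0.01)"
```

```text
t 10.0 pos [0.494  0.0091 0.2602] yaw -0.691 F [0.7 0.4 1. ] M [-0.04  0.   -0.01] w 0.034 tilt -0.9992
shift [-205.3 -311.7   -3.9] turn -0.701
```

{"op": "drive_tool", "data": {"steps": [[-205,-312,-4,-0.7,-0.2],[-205,-312,-4,-0.7,-0.2],[-205,-312,-4,-0.7,-0.2],[-205,-312,-4,-0.7,-0.2],[-205,-312,-4,-0.7,-0.2]]}}

```text
clock: 10.5
position: [0.521, 0.2575, 0.2535]
ee_rot: [0.02, 1.0, 0.007, 0.002]
contact_force: [1.5, -0.0, -0.3]
width: 0.034
```

```bash
python3 -c "
from h import *
go((.5345,.38,.25),0.01)"
```

```text
t 10.5 pos [0.521  0.2575 0.2535] yaw 0.014 F [ 1.5 -0.  -0.3] M [ 0.02 -0.05  0.07] w 0.034 tilt -0.9992
shift [  15.2 -122.3   -1.2] turn 0.004
```

{"op": "drive_tool", "data": {"steps": [[15,-122,0,0,-0.2],[15,-122,0,0,-0.2],[15,-122,50,0,-0.2],[15,-122,80,0,-0.2],[15,-122,80,0,-0.2]]}}

```text
clock: 11.0
position: [0.5309, 0.375, 0.1629]
ee_rot: [0.023, 1.0, 0.008, -0.003]
contact_force: [-1.3, -0.9, -0.8]
width: 0.034
```

```bash
python3 -c "
from h import *
go((.5345,.38,.056),0.01)
for n in ['top','scene']:
    cv2.imwrite('pics/%s5.png'%n,manip.get_image(n))
a=cv2.imread('pics/top5.png')[140:240,90:240]; b=cv2.imread('pics/scene5.png')[130:230,290:440]
cv2.imwrite('pics/c5.png',np.vstack([cv2.resize(a,(450,300),interpolation=2),cv2.resize(b,(450,300),interpolation=2)]))
"
```

```text
t 11.0 pos [0.5309 0.375  0.1629] yaw 0.016 F [-1.3 -0.9 -0.8] M [0.02 0.05 0.07] w 0.034 tilt -0.9989
shift [  4.4  -9.8 106.5] turn 0.006
```

View pics/c5.png

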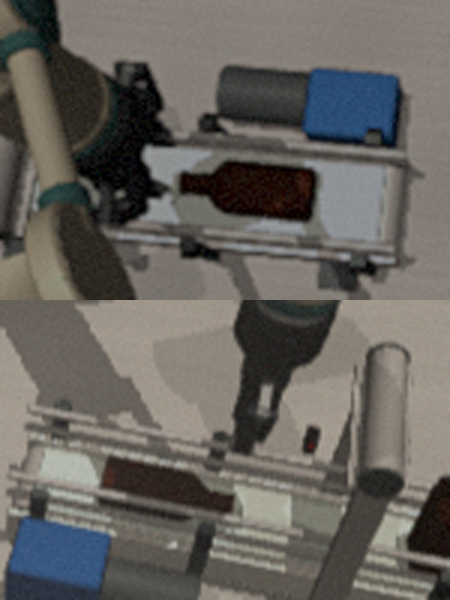

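{"op": "drive_tool", "data": {"steps": [[4,-10,30,0,-0.2],[4,-10,60,0,-0.2],[4,-10,60,0,-0.2]]}}

```text
clock: 11.4
position: [0.5377, 0.3819, 0.1076]
ee_rot: [0.021, 1.0, 0.007, 0.0]
contact_force: [-0.8, -0.4, -0.3]
width: 0.0344
```

```bash
python3 -c "
from h import *
go((.5345,.38,.056),0.01)
"
```

```text
t 11.4 pos [0.5377 0.3819 0.1076] yaw 0.013 F [-0.8 -0.4 -0.3] M [-0.01 -0.01 -0.01] w 0.0344 tilt -0.9991
shift [-3.2 -0.4 51.6] turn 0.003
```

```bash
python3 -c "
from h import *
for i in range(4):
    manip.get_image('top'); go((.5345,.38,.056),0.01)
"
```

```text
t 11.45 pos [0.5388 0.3826 0.1096] yaw 0.013 F [0.5 0.8 1.5] M [-0.04  0.04 -0.01] w 0.034 tilt -0.9992
shift [-4.5  0.4 53.7] turn 0.003
t 11.5 pos [0.5398 0.3833 0.111 ] yaw 0.013 F [0.4 0.6 0.6] M [0.01 0.   0.01] w 0.0341 tilt -0.9992
shift [-5.7  1.1 55. ] turn 0.003
t 11.55 pos [0.5403 0.3838 0.1117] yaw 0.014 F [-0.1 -0.6  1. ] M [ 0.02 -0.03 -0.03] w 0.034 tilt -0.9993
shift [-6.2  1.6 55.7] turn 0.004
t 11.6 pos [0.5404 0.384  0.1118] yaw 0.014 F [ 0.1 -0.1  0.5] M [-0.06 -0.03  0.04] w 0.0343 tilt -0.9993
shift [-6.4  1.8 55.9] turn 0.004
```

{"op": "drive_tool", "data": {"steps": [[-6,2,20,0,-0.2],[-6,2,20,0,-0.2],[-6,2,20,0,-0.2],[-6,2,20,0,-0.2]]}}

```text
clock: 12.0
position: [0.5356, 0.3817, 0.0934]
ee_rot: [0.018, 1.0, 0.007, 0.005]
contact_force: [-0.3, -0.5, 0.1]
width: 0.0341
```

```bash
python3 -c "
from h import *
for i in range(2):
    im=manip.get_image('top'); go((.5345,.38,.056),0.01)
cv2.imwrite('pics/top6.png',im);cv2.imwrite('pics/scene6.png',manip.get_image('scene'))
a=cv2.imread('pics/top6.png')[140:240,90:240]; b=cv2.imread('pics/scene6.png')[150:220,310:410]
cv2.imwrite('pics/c6.png',np.hstack([cv2.resize(b,(700,490),interpolation=2)]))
"
```

```text
t 12.05 pos [0.5355 0.3817 0.0932] yaw 0.014 F [-0.7 -0.   0. ] M [ 0.06  0.01 -0.02] w 0.034 tilt -0.9993
shift [-1.4  0.3 37.3] turn 0.004
t 12.1 pos [0.5353 0.3816 0.0929] yaw 0.014 F [-0.8  0.7 -0.6] M [ 0.03  0.04 -0.04] w 0.0339 tilt -0.9993
shift [-1.2  0.2 37. ] turn 0.004
```

View pics/c6.png

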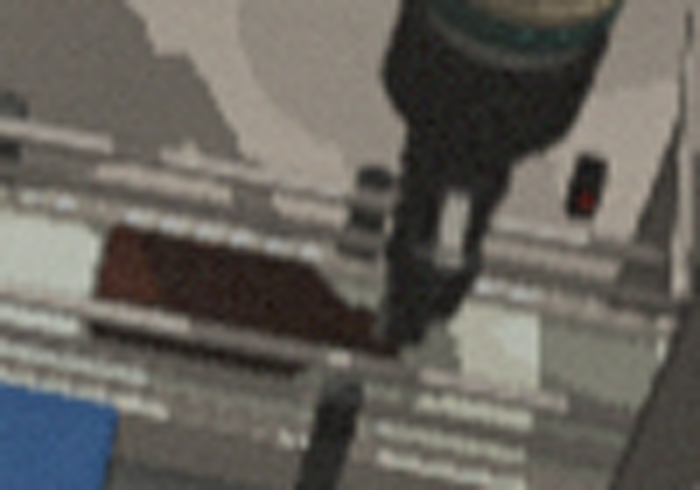

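{"op": "drive_tool", "data": {"steps": [[-1,0,12,0,-0.2],[-1,0,24,0,-0.2],[-1,0,36,0,-0.2],[-1,0,36,0,-0.2],[-1,0,36,0,-0.2]]}}

```text
clock: 12.65
position: [0.5342, 0.38, 0.0566]
ee_rot: [0.019, 1.0, 0.007, 0.004]
contact_force: [-1.3, -0.2, 6.2]
width: 0.0339
```

```bash
python3 -c "
from h import *
for i in range(2):
    im=manip.get_image('top'); go((.5345,.38,.056),0.01)
"
```

```text
t 12.7 pos [0.5342 0.38   0.0566] yaw 0.014 F [-2.6 -1.4  6.2] M [-0.04  0.03  0.02] w 0.0343 tilt -0.9993
shift [0.3 0.  0.6] turn 0.004
t 12.75 pos [0.5342 0.38   0.0566] yaw 0.014 F [-1.1 -0.1  6. ] M [-0.08 -0.02 -0.07] w 0.0339 tilt -0.9993
shift [ 0.3 -0.   0.6] turn 0.004
```

{"op": "drive_tool", "data": {"steps": [[0,0,-2,0,-0.2],[0,0,-2,0,-0.5],[0,0,-2,0,-1],[0,0,-2,0,-1],[0,0,-2,0,-1]], "squeeze": 20}}

```text
clock: 13.25
position: [0.5338, 0.3799, 0.058]
ee_rot: [0.019, 1.0, 0.007, 0.004]
contact_force: [-0.4, -1.3, -0.6]
width: 0.0223
```

```bash
python3 -c "
from h import *
for i in range(2):
    im=manip.get_image('top'); go((.5345,.38,.056),0.01)
"
```

```text
t 13.3 pos [0.5338 0.3799 0.058 ] yaw 0.014 F [ 0.1 -0.6 -0.1] M [ 0.03  0.07 -0.04] w 0.0221 tilt -0.9993
shift [ 0.7 -0.2  2. ] turn 0.004
t 13.35 pos [0.5338 0.3798 0.0581] yaw 0.014 F [ 0.8 -0.1 -0.5] M [-0.01  0.07 -0.06] w 0.0221 tilt -0.9993
shift [ 0.7 -0.2  2.1] turn 0.004
```

The neck is held, with the width at 22 mm. Now I tip the bottle up in the lane along an arc about its base edge.

{"op": "drive_tool", "data": {"steps": [[0,3,-12,0,-1],[0,7,-23,0,-1],[0,12,-34,0,-1],[0,18,-45,0,-1],[0,25,-55,0,-1]]}}

```text
clock: 13.85
position: [0.534, 0.3566, 0.1156]
ee_rot: [0.019, 1.0, 0.007, 0.005]
contact_force: [0.5, -0.5, -1.5]
width: 0.0221
```

```bash
cat > snap.py <<'E'
from h import *
import sys
n=sys.argv[1]; x0,x1,y0,y1=map(int,sys.argv[2:6])
for c in ['top','scene']: cv2.imwrite(f'pics/{c}{n}.png',manip.get_image(c))
go((.5345,.38,.056),0.01)
b=cv2.imread(f'pics/scene{n}.png')[y0:y1,x0:x1]; f=min(780/b.shape[1],580/b.shape[0])
cv2.imwrite(f'pics/c{n}.png',cv2.resize(b,None,fx=f,fy=f,interpolation=2))
E
python3 snap.py 7 290 430 110 220
```

```text
t 13.95 pos [0.5348 0.3564 0.1165] yaw 0.013 F [ 0.4  0.6 -1.5] M [0.13 0.02 0.02] w 0.0219 tilt -0.9993
shift [ -0.7 -25.8  59.6] turn 0.003
```

View pics/c7.png

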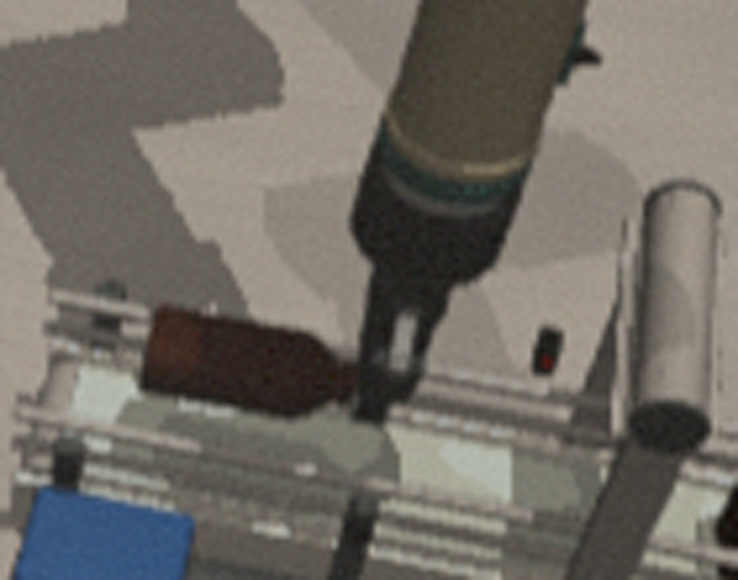

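The grip holds the bottle rigid, so it rose level instead of tipping. I'll set it back on the belt and loosen the grip so that it can pivot.

{"op": "drive_tool", "data": {"steps": [[0,-8,18,0,-1],[0,-18,36,0,-1],[0,-24,54,0,-1],[0,-24,55,0,-1],[0,-24,55,0,-1]]}}

```text
clock: 14.45
position: [0.5348, 0.3781, 0.0603]
ee_rot: [0.019, 1.0, 0.006, 0.005]
contact_force: [0.1, -0.8, -1.5]
width: 0.0217
```

```bash
python3 snap.py 8 290 430 110 220
```

```text
t 14.55 pos [0.5355 0.3782 0.0613] yaw 0.013 F [ 0.1 -0.5 -2. ] M [ 0.14 -0.02 -0.04] w 0.022 tilt -0.9993
shift [-1.  -2.   5.3] turn 0.003
```

View pics/c8.png

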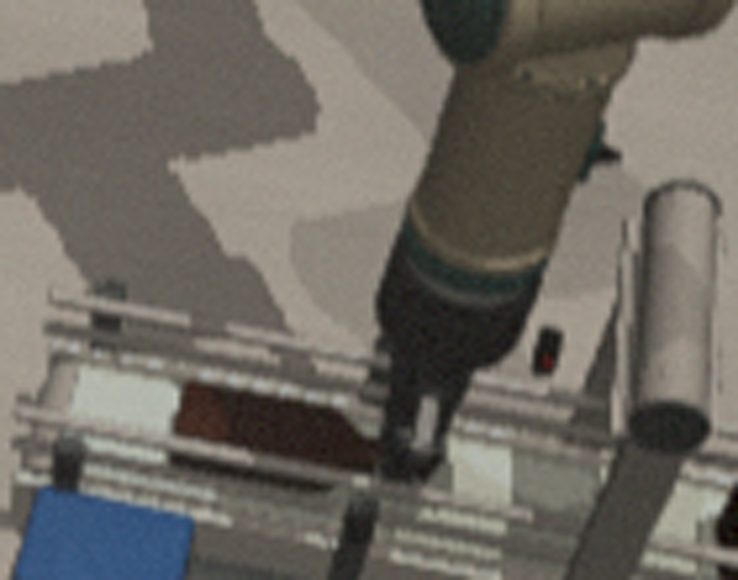

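{"op": "drive_tool", "data": {"steps": [[0,0,0,0,-0.5],[0,0,0,0,-0.5]]}}

```text
clock: 14.75
position: [0.5359, 0.3781, 0.0623]
ee_rot: [0.018, 1.0, 0.006, 0.007]
contact_force: [0.3, 1.2, -2.1]
width: 0.0218
```

{"op": "drive_tool", "data": {"steps": [[0,0,0,0,-0.48],[0,0,0,0,-0.48]]}}

```text
clock: 14.95
position: [0.5361, 0.3781, 0.0627]
ee_rot: [0.018, 1.0, 0.006, 0.007]
contact_force: [-0.8, -0.9, -1.8]
width: 0.0225
```

{"op": "drive_tool", "data": {"steps": [[0,1,-4,0,-0.48],[0,2,-10,0,-0.48],[0,2,-10,0,-0.48]]}}

```text
clock: 15.25
position: [0.5367, 0.3768, 0.0741]
ee_rot: [0.017, 1.0, 0.006, 0.008]
contact_force: [1.0, 0.1, -1.2]
width: 0.0223
```

```bash
python3 snap.py 9 290 430 110 220
```

```text
t 15.35 pos [0.5363 0.3765 0.0732] yaw 0.012 F [ 0.5  0.6 -1.7] M [ 0.1   0.01 -0.03] w 0.0226 tilt -0.9993
shift [-2.  -4.1 17.1] turn 0.002
```

View pics/c9.png

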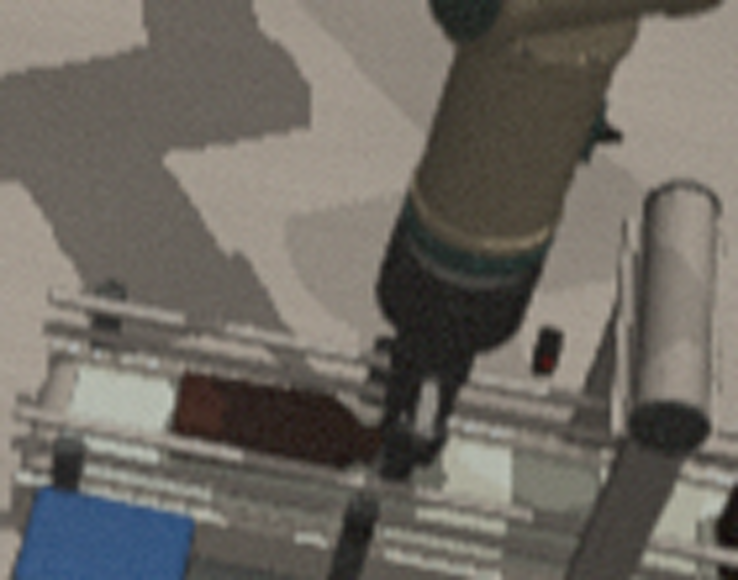

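{"op": "drive_tool", "data": {"steps": [[0,0,0,0,-0.475],[0,0,0,0,-0.475]]}}

```text
clock: 15.55
position: [0.5362, 0.3765, 0.0732]
ee_rot: [0.018, 1.0, 0.006, 0.007]
contact_force: [0.2, 0.2, -1.7]
width: 0.0223
```

{"op": "drive_tool", "data": {"steps": [[0,0,0,0,-0.47],[0,0,0,0,-0.47]]}}

```text
clock: 15.75
position: [0.5361, 0.3765, 0.0731]
ee_rot: [0.018, 1.0, 0.006, 0.007]
contact_force: [0.8, -0.2, -0.0]
width: 0.0226
```

```bash
python3 snap.py 10 290 430 110 220
```

```text
t 15.85 pos [0.5361 0.3765 0.0731] yaw 0.012 F [ 0.1  0.1 -0.9] M [ 0.07  0.04 -0.02] w 0.0228 tilt -0.9993
shift [-1.8 -4.1 17. ] turn 0.002
```

View pics/c10.png

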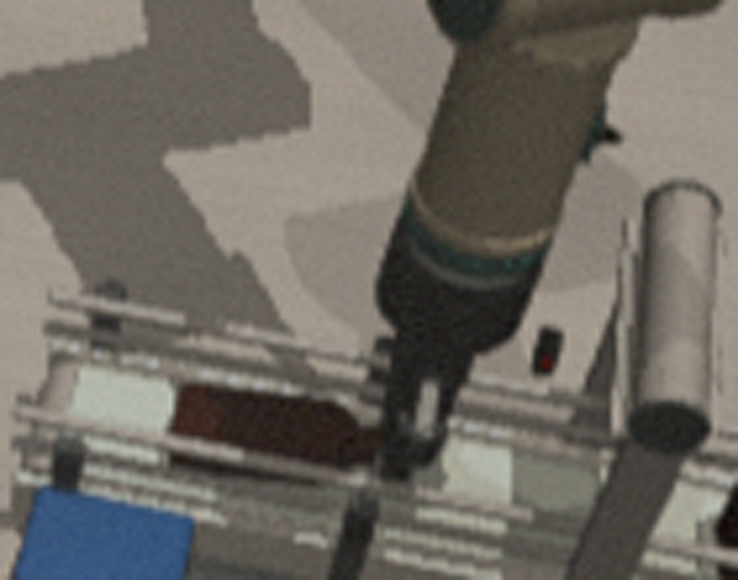

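At command -0.47 the base drooped to the belt, so the neck pivots. Continuing along the arc.

{"op": "drive_tool", "data": {"steps": [[0,2,-7,0,-0.47],[0,5,-14,0,-0.47],[0,9,-22,0,-0.47],[0,14,-30,0,-0.47],[0,14,-30,0,-0.47]]}}

```text
clock: 16.35
position: [0.5368, 0.3633, 0.1056]
ee_rot: [0.017, 1.0, 0.006, 0.009]
contact_force: [-0.1, 0.6, 0.0]
width: 0.0226
```

```bash
python3 snap.py 11 290 430 110 220
```

```text
t 16.45 pos [0.5365 0.3638 0.1045] yaw 0.012 F [1.  1.5 0.6] M [ 0.15 -0.07  0.06] w 0.0228 tilt -0.9993
shift [ -2.6 -17.8  47.8] turn 0.002
```

View pics/c11.png

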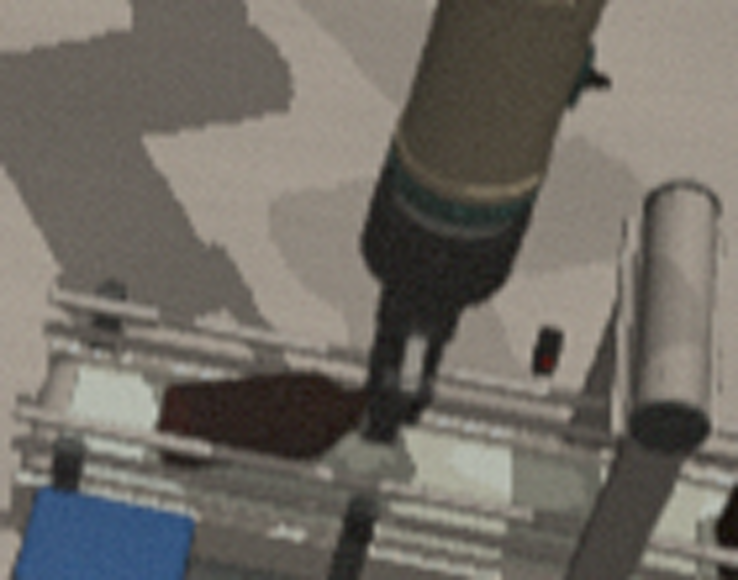

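{"op": "drive_tool", "data": {"steps": [[0,5,-8,0,-0.47],[0,11,-15,0,-0.47],[0,17,-22,0,-0.47],[0,24,-28,0,-0.47],[0,31,-34,0,-0.47]]}}

```text
clock: 16.95
position: [0.5362, 0.3333, 0.1401]
ee_rot: [0.017, 1.0, 0.006, 0.008]
contact_force: [-0.6, -0.6, -0.3]
width: 0.0227
```

```bash
python3 snap.py 12 290 430 110 220
```

```text
t 17.05 pos [0.5368 0.3331 0.1407] yaw 0.011 F [ 0.9 -0.7 -0.6] M [ 0.03  0.01 -0.03] w 0.0225 tilt -0.9993
shift [ -3.3 -49.7  83.1] turn 0.001
```

View pics/c12.png

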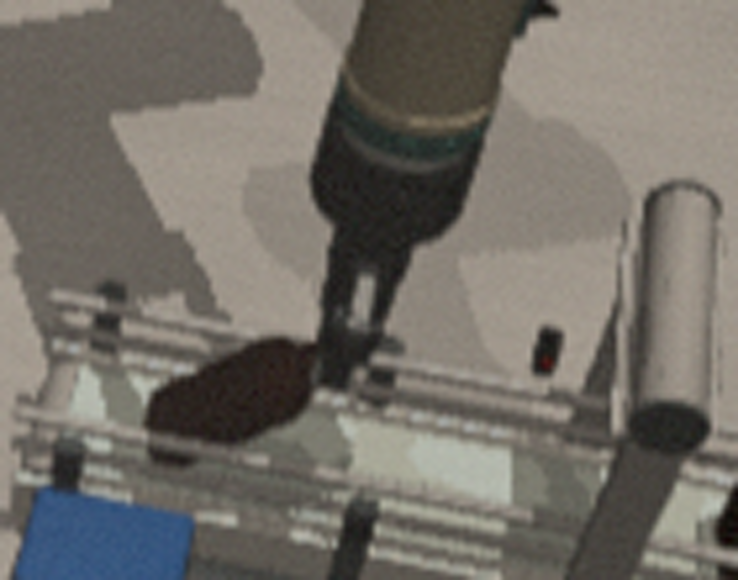

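{"op": "drive_tool", "data": {"steps": [[0,10,-6,0,-0.47],[0,21,-11,0,-0.47],[0,32,-15,0,-0.47],[0,42,-17,0,-0.47],[0,51,-19,0,-0.47]]}}

```text
clock: 17.55
position: [0.5371, 0.2817, 0.1619]
ee_rot: [0.017, 1.0, 0.005, 0.009]
contact_force: [-0.1, -0.4, -1.2]
width: 0.0223
```

```bash
python3 snap.py 13 290 430 110 220
```

```text
t 17.65 pos [0.537  0.2812 0.1617] yaw 0.01 F [ 0.2  0.2 -0.1] M [0.01 0.05 0.02] w 0.0224 tilt -0.9993
shift [  -3.4 -102.3  102.3] turn -0.0
```

View pics/c13.png

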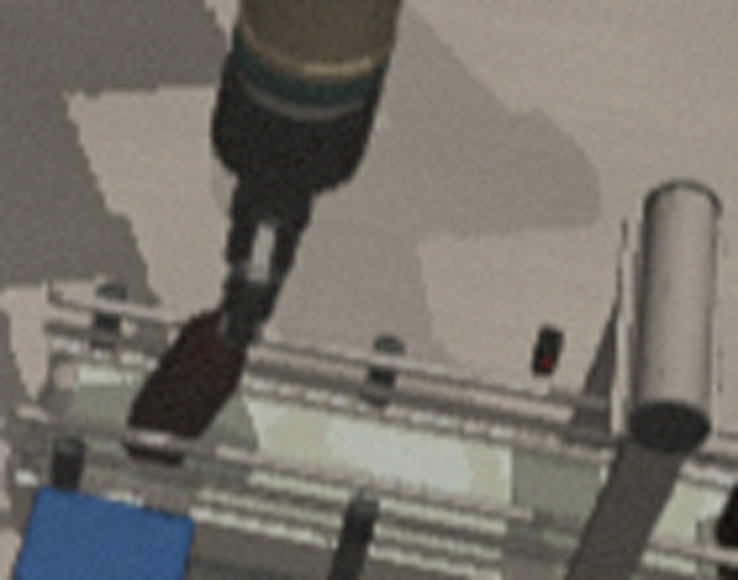

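```bash
cat > vert.py <<'E'
from h import *
import sys
n=sys.argv[1]; x0,x1,y0,y1=map(int,sys.argv[2:6])
im=cv2.imread(f'pics/scene{n}.png')[y0:y1,x0:x1]; f=min(780/im.shape[1],580/im.shape[0]); k=cv2.resize(im,None,fx=f,fy=f,interpolation=2)
s=manip.get_state(); p=s['position']; zb=float(sys.argv[6])
def dr(pts,c):
    q=proj('scene',pts); q=((q-[x0,y0]+.5)*f-.5).astype(np.int32); cv2.polylines(k,[q],False,c,1)
for w in (-.017,0,.017): dr([(p[0],p[1]+w,zb),(p[0],p[1]+w,zb+.086)],(0,255,0))
dr([(p[0]-.026,p[1]-.017,zb),(p[0]+.026,p[1]-.017,zb),(p[0]+.026,p[1]+.017,zb),(p[0]-.026,p[1]+.017,zb),(p[0]-.026,p[1]-.017,zb)],(255,255,0))
cv2.imwrite(f'pics/v{n}.png',k)
E
python3 vert.py 13 290 430 110 220 .05
```

```text
(no output)
```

View pics/v13.png

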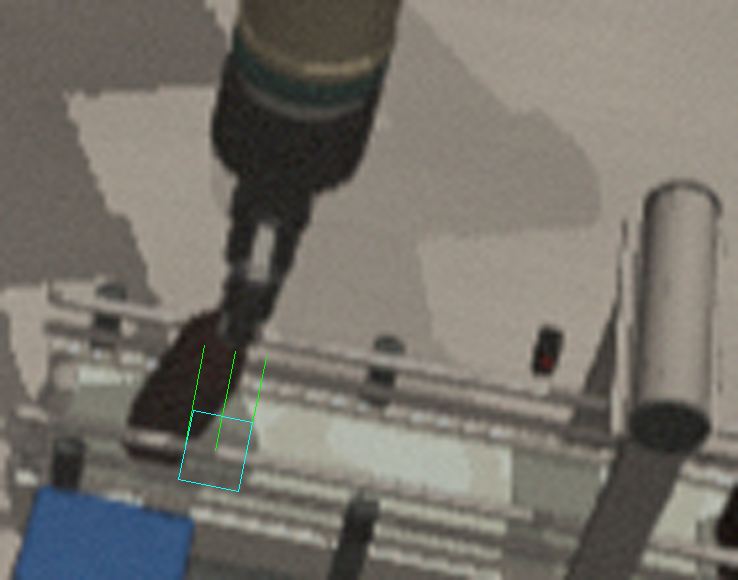

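{"op": "drive_tool", "data": {"steps": [[0,8,0,0,-0.47],[0,16,1,0,-0.47],[0,24,2,0,-0.47],[0,32,2,0,-0.47],[0,34,3,0,-0.47]]}}

```text
clock: 18.15
position: [0.5381, 0.2461, 0.1607]
ee_rot: [0.017, 1.0, 0.004, 0.01]
contact_force: [0.8, 0.3, 6.2]
width: 0.0225
```

```bash
python3 snap.py 14 290 430 110 220;python3 vert.py 14 290 430 110 220 .05
```

```text
t 18.25 pos [0.5382 0.2465 0.1607] yaw 0.009 F [ 0.3 -0.4  5.8] M [-0.12 -0.05  0.07] w 0.0227 tilt -0.9992
shift [  -4.6 -137.   100. ] turn -0.001
```

View pics/v14.png

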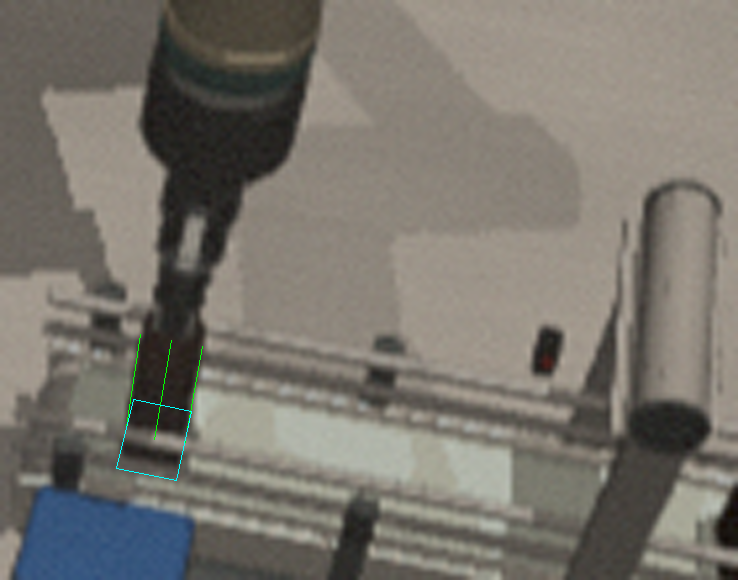

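It now stands upright on the belt, pressed down with about 6 N. Tightening the grip and lifting slowly.

{"op": "drive_tool", "data": {"steps": [[0,0,-0.5,0,-0.6],[0,0,-0.5,0,-1],[0,0,-0.5,0,-1],[0,0,-0.5,0,-1]], "squeeze": 50}}

```text
clock: 18.65
position: [0.538, 0.2465, 0.1611]
ee_rot: [0.017, 1.0, 0.004, 0.01]
contact_force: [0.2, -0.5, 2.4]
width: 0.0209
```

{"op": "drive_tool", "data": {"steps": [[0,0,-15,0,-1],[0,1,-40,0,-1],[0,3,-80,0,-1],[0,5,-120,0,-1],[0,5,-120,0,-1]]}}

```text
clock: 19.15
position: [0.5381, 0.2466, 0.2866]
ee_rot: [0.015, 1.0, 0.004, 0.015]
contact_force: [0.6, 0.4, -1.2]
width: 0.0209
```

```bash
python3 snap.py 15 260 430 60 220; python3 vert.py 15 260 430 60 220 .165; python3 - <<'E'
from h import *
a=cv2.imread('pics/top0.png'); k=cv2.resize(a[155:265,250:395],None,fx=5,fy=5,interpolation=2); cv2.imwrite('pics/tray.png',k)
E
```

```text
t 19.25 pos [0.5356 0.2458 0.2812] yaw 0.009 F [-0.6  0.2 -1.4] M [ 0.04  0.08 -0.  ] w 0.0212 tilt -0.9992
shift [  -4.2 -141.8  220.4] turn -0.001
```

View pics/v15.png

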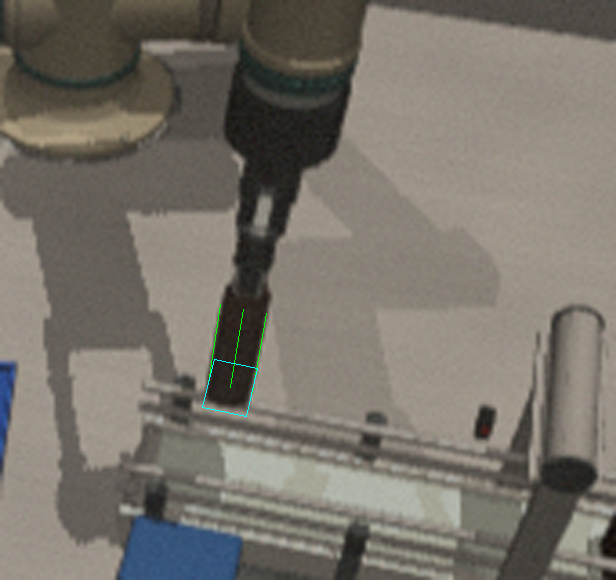

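View pics/tray.png

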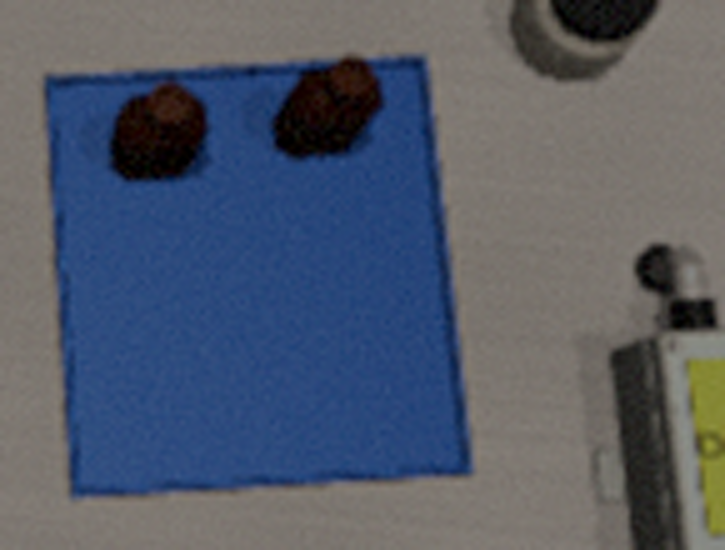

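```bash
python3 - <<'E'
from h import *
C=lambda x,y:np.array([250+(x+.5)/5-.5,155+(y+.5)/5-.5])
obs=[('top',C(45,75),(.13,.12,.014)),('top',C(427,57),(.13,-.12,.014)),('top',C(470,472),(-.13,-.12,.014)),('top',C(72,495),(-.13,.12,.014))]
p,r=fit(obs,[.45,0,0]); print(p.round(4),r.round(1))
t=T2(p,[(-.04,.0,0)])[0]; print(t)
for q in [(155,175),(320,150)]: print(at_z('top',C(*q),.01))
go((t[0],t[1],.26),p[2])
E
```

```text
[ 0.5612 -0.0545  0.1449] [[-0.2 -0.3]
 [ 0.1 -0.7]
 [ 0.6  0.5]
 [-0.5  0.3]]
[ 0.52160019 -0.06026419  0.        ]
[0.61510644 0.00914761 0.01      ]
[ 0.64025634 -0.09151498  0.01      ]
t 19.25 pos [0.5356 0.2458 0.2812] yaw 0.009 F [-0.6  0.2 -1.4] M [ 0.04  0.08 -0.  ] w 0.0212 tilt -0.9992
shift [-17.3 305.   31.2] turn -0.135
```

{"op": "drive_tool", "data": {"steps": [[0,35,0,0,-1],[-3,75,0,0,-1],[-7,115,0,-0.03,-1],[-10,155,0,-0.06,-1],[-13,195,0,-0.09,-1]]}}

```text
clock: 19.75
position: [0.5225, 0.0495, 0.2848]
ee_rot: [0.017, 0.999, 0.05, 0.006]
contact_force: [0.7, 0.1, -2.0]
width: 0.0209
```

```bash
python3 -c "
from h import *
go((.5216,-.0603,.20),.145)"
```

```text
t 19.75 pos [0.5225 0.0495 0.2848] yaw 0.101 F [ 0.7  0.1 -2. ] M [-0.01 -0.02 -0.06] w 0.0209 tilt -0.9993
shift [-12.9 106.1  88.5] turn -0.044
```

{"op": "drive_tool", "data": {"steps": [[-4,35,0,-0.04,-1],[-9,70,0,-0.04,-1],[-13,95,0,-0.04,-1],[-13,106,5,-0.04,-1],[-13,106,15,-0.04,-1]]}}

```text
clock: 20.25
position: [0.5204, -0.0585, 0.2718]
ee_rot: [0.017, 0.997, 0.069, 0.005]
contact_force: [0.9, 0.1, -1.7]
width: 0.021
```

{"op": "drive_tool", "data": {"steps": [[0,0,15,0,-1],[0,0,30,0,-1],[0,-2,50,0,-1],[0,-2,70,0,-1],[0,-2,70,0,-1]]}}

```text
clock: 20.75
position: [0.518, -0.0564, 0.1975]
ee_rot: [0.015, 0.997, 0.07, 0.001]
contact_force: [-0.1, -0.1, -0.8]
width: 0.0209
```

```bash
python3 snap.py 16 130 330 80 240; python3 vert.py 16 130 330 80 240 .075;python3 -c "
from h import *
go((.5216,-.0603,.1147),.145)"
```

```text
t 20.85 pos [ 0.5205 -0.0575  0.2008] yaw 0.14 F [ 0.3 -0.2 -0.5] M [ 0.07 -0.02 -0.01] w 0.0208 tilt -0.9994
shift [  74.  -435.8  130.9] turn 0.13
t 20.85 pos [ 0.5205 -0.0575  0.2008] yaw 0.14 F [ 0.3 -0.2 -0.5] M [ 0.07 -0.02 -0.01] w 0.0208 tilt -0.9994
shift [ 0.1  0.1 86.2] turn -0.005
```

View pics/v16.png

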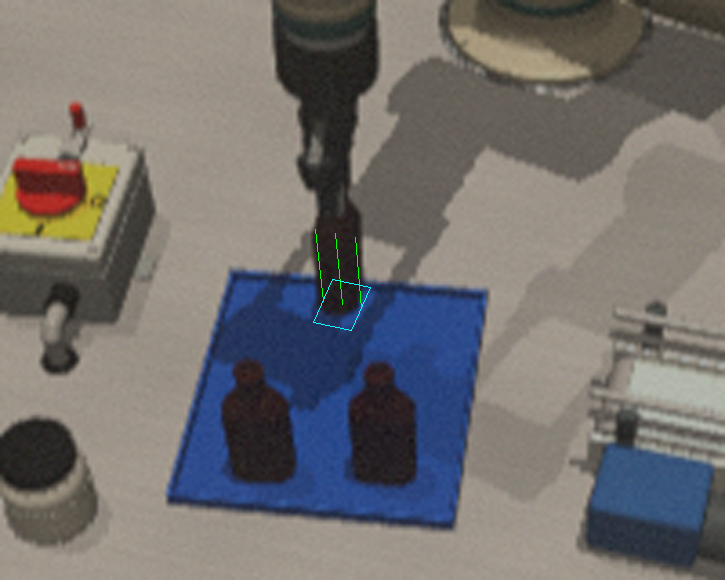

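{"op": "drive_tool", "data": {"steps": [[0,0,15,0,-1],[0,0,35,0,-1],[0,0,55,0,-1],[0,0,70,0,-1],[0,0,74,0,-1]]}}

```text
clock: 21.35
position: [0.521, -0.0592, 0.1262]
ee_rot: [0.016, 0.997, 0.07, 0.004]
contact_force: [-0.5, 0.4, -0.5]
width: 0.0209
```

```bash
python3 snap.py 17 130 330 80 240; python3 vert.py 17 130 330 80 240 .012;python3 -c "
from h import *
go((.5216,-.0603,.1147),.145)"
```

```text
t 21.45 pos [ 0.5217 -0.0596  0.1272] yaw 0.14 F [-0.5  0.2 -1.6] M [-0.02 -0.01  0.07] w 0.0208 tilt -0.9994
shift [  73.7 -435.6   57.3] turn 0.13
t 21.45 pos [ 0.5217 -0.0596  0.1272] yaw 0.14 F [-0.5  0.2 -1.6] M [-0.02 -0.01  0.07] w 0.0208 tilt -0.9994
shift [-0.3  0.3 12.5] turn -0.005
```

View pics/v17.png

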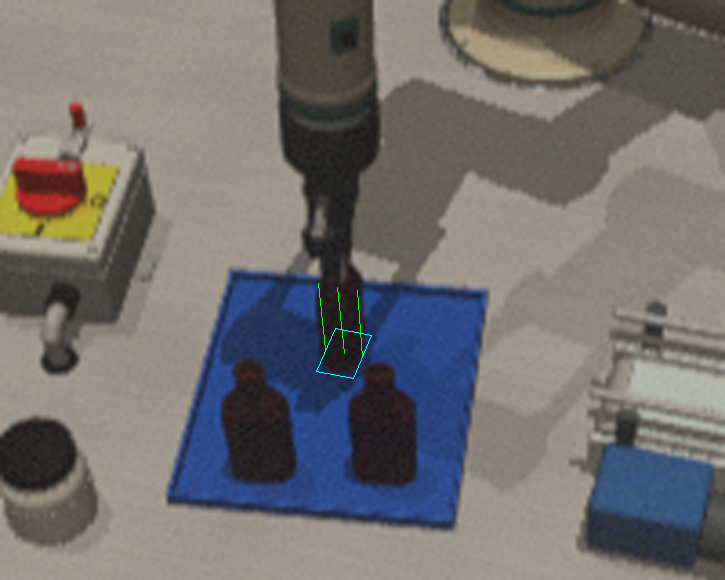

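{"op": "drive_tool", "data": {"steps": [[0,0,4,0,-1],[0,0,8,0,-1],[0,0,10,0,-1],[0,0,11,0,-1],[0,0,11,0,-1]]}}

```text
clock: 21.95
position: [0.5218, -0.0599, 0.1161]
ee_rot: [0.016, 0.997, 0.07, 0.005]
contact_force: [-0.3, 0.5, -0.8]
width: 0.0212
```

```bash
python3 -c "
from h import *
go((.5216,-.0603,.1147),.145)
manip.get_image('top');go((.5216,-.0603,.1147),.145)"
```

```text
t 21.95 pos [ 0.5218 -0.0599  0.1161] yaw 0.14 F [-0.3  0.5 -0.8] M [-0.01  0.03  0.03] w 0.0212 tilt -0.9994
shift [-0.2  0.3  1.4] turn -0.005
t 22.0 pos [ 0.5218 -0.0599  0.1162] yaw 0.14 F [ 0.6  0.6 -0.6] M [ 0.01 -0.01 -0.02] w 0.0207 tilt -0.9994
shift [-0.3  0.3  1.5] turn -0.005
```

{"op": "drive_tool", "data": {"steps": [[0,0,1,0,-1],[0,0,2,0,-1],[0,0,2,0,-1]]}}

```text
clock: 22.3
position: [0.5223, -0.0603, 0.1149]
ee_rot: [0.017, 0.997, 0.07, 0.005]
contact_force: [-0.4, -1.0, 3.5]
width: 0.021
```

```bash
python3 -c "
from h import *
for i in range(3):
  manip.get_image('top');go((.5216,-.0603,.1147),.145)"
```

```text
t 22.35 pos [ 0.5223 -0.0603  0.1149] yaw 0.141 F [-0.9 -0.6  3.7] M [-0.12  0.22  0.03] w 0.0208 tilt -0.9994
shift [-0.7 -0.1  0.2] turn -0.004
t 22.4 pos [ 0.5223 -0.0603  0.1149] yaw 0.141 F [-0.8 -1.   5.2] M [-0.13  0.18 -0.01] w 0.0211 tilt -0.9994
shift [-0.7 -0.1  0.1] turn -0.004
t 22.45 pos [ 0.5223 -0.0603  0.1148] yaw 0.141 F [-0.7 -0.5  5.3] M [-0.12  0.16 -0.03] w 0.021 tilt -0.9994
shift [-0.7 -0.1  0.1] turn -0.004
```

The base is on the tray floor at about 5 N. Loosening in small steps so that it settles flat.

{"op": "drive_tool", "data": {"steps": [[0,0,0,0,-0.5],[0,0,0,0,-0.48],[0,0,0,0,-0.47],[0,0,0,0,-0.46],[0,0,0,0,-0.45]], "squeeze": 20}}

```text
clock: 22.95
position: [0.5222, -0.0601, 0.1146]
ee_rot: [0.016, 0.997, 0.07, 0.005]
contact_force: [-0.3, -0.1, -0.0]
width: 0.0235
```

{"op": "drive_tool", "data": {"steps": [[0,0,0,0,-0.42],[0,0,0,0,-0.38],[0,0,0,0,-0.33],[0,0,0,0,-0.25],[0,0,0,0,-0.25]]}}

```text
clock: 23.45
position: [0.5221, -0.0601, 0.1146]
ee_rot: [0.016, 0.997, 0.07, 0.005]
contact_force: [-0.5, -0.9, -0.1]
width: 0.0318
```

```bash
python3 snap.py 18 130 330 80 240; python3 vert.py 18 130 330 80 240 .004
```

```text
t 23.55 pos [ 0.5222 -0.0601  0.1146] yaw 0.14 F [-0.6 -0.1  0. ] M [-0.03  0.    0.02] w 0.032 tilt -0.9994
shift [  73.4 -435.8   44.6] turn 0.13
```

View pics/v18.png

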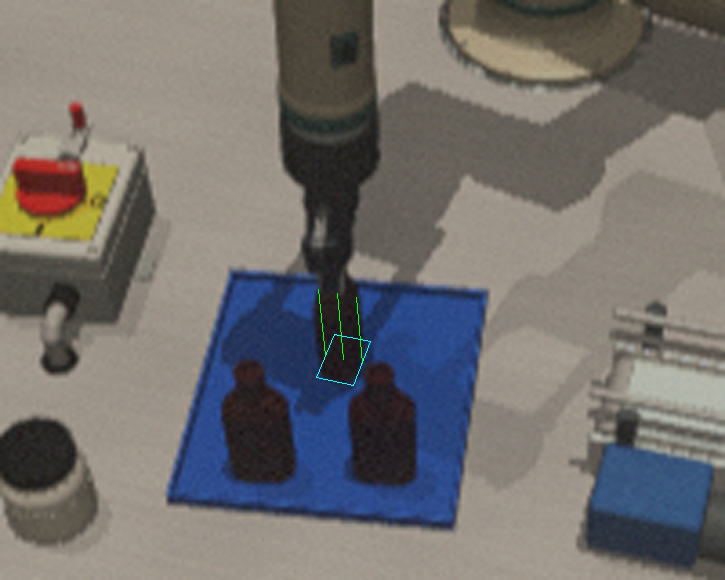

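Released and standing. Retreating straight up.

{"op": "drive_tool", "data": {"steps": [[0,0,-10,0,-0.2],[0,1,-25,0,-0.2],[0,2,-50,0,-0.2],[0,4,-90,0,-0.2],[0,5,-130,0,-0.2]]}}

```text
clock: 24.05
position: [0.5208, -0.0608, 0.2464]
ee_rot: [0.016, 0.997, 0.07, 0.005]
contact_force: [1.1, -0.1, -0.1]
width: 0.0343
```

{"op": "drive_tool", "data": {"steps": [[-50,0,-20,0,-0.2],[-100,0,-20,0,-0.2],[-150,0,-20,0,-0.2],[-150,0,-20,0,-0.2]]}}

```text
clock: 24.45
position: [0.3663, -0.0805, 0.2659]
ee_rot: [0.016, 0.997, 0.069, 0.003]
contact_force: [-0.1, 0.4, 0.1]
width: 0.034
```

```bash
python3 snap.py 19 110 460 80 250; python3 - <<'E'
from h import *
a=cv2.imread('pics/top19.png'); cv2.imwrite('pics/t19.png',cv2.resize(a,(800,600)))
b=cv2.imread('pics/scene19.png')[100:230,120:270]; cv2.imwrite('pics/c19b.png',cv2.resize(b,None,fx=4.4,fy=4.4,interpolation=2))
E
```

```text
t 24.55 pos [ 0.3712 -0.0812  0.2664] yaw 0.139 F [-0.3  0.4  0.2] M [ 0.03 -0.03  0.03] w 0.0344 tilt -0.9994
shift [ 223.6 -441.2  197.5] turn 0.129
```

View pics/c19b.png

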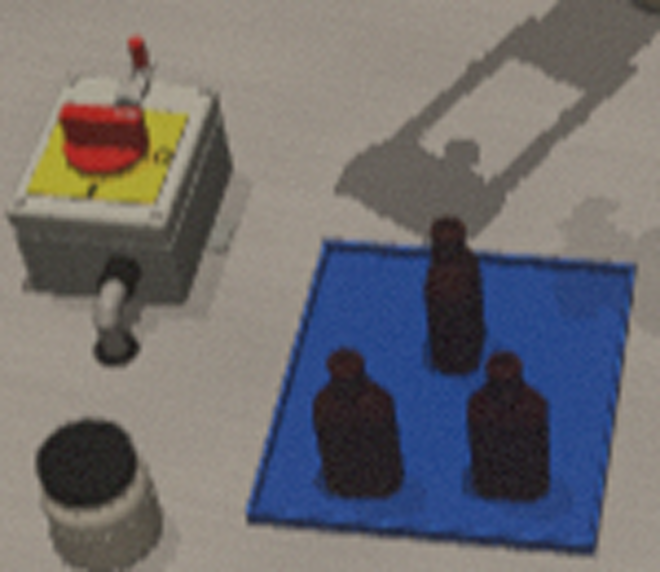

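View pics/t19.png

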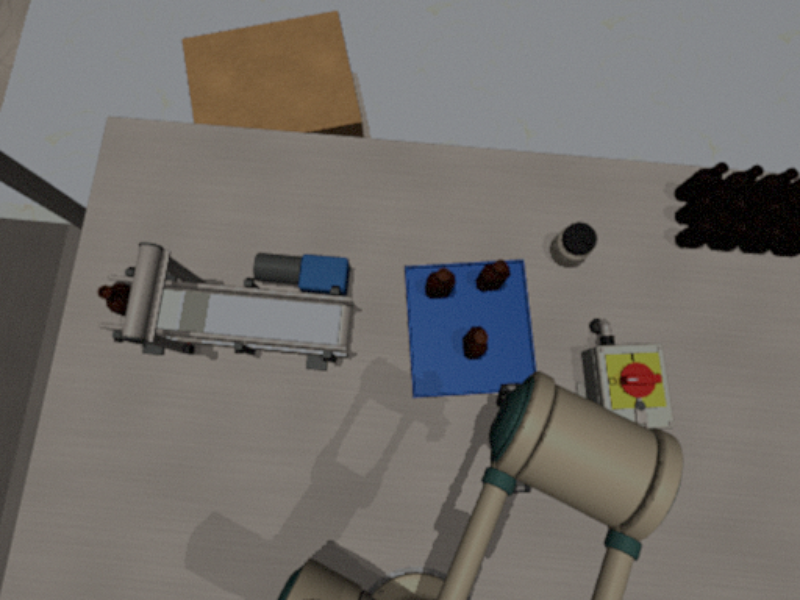

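The bottle stands upright in the tray: base at scene crop (455,370), top view (475,343). The handle is across, the hasp is out, and the other bottles and the jar haven't moved. Handing in.

```bash
python3 -c "
from h import *
s=manip.get_state();print(s['clock'],s['contact_force'].round(1),abs(s['qd']).max())
print(manip.sign_off())"
```

```text
24.55 [-0.3  0.4  0.2] 0.049238289501731716
the job is handed in; nothing more can be done
None
```

The job is done and handed in at 24.6 s. The isolator is off, the hasp is swung out, and the fallen bottle stands upright in the near half of the blue tray.

- **Isolator and hasp:** I turned the handle until it hit its stop (moment jumped to about 1.8 N m). I then swung the hasp by its stud until it stopped moving and the push on it rose to about 14 N. I touched the bottle only after that.
- **Bottle:** The first lift failed to tip it, because even the lightest grip held the neck rigid and the bottle came up level. I set it back down, eased the grip until the neck could pivot, and tipped it upright on the belt. I then carried it over and set it on the tray floor with about 5 N.
- **Last checks:** The final pictures from both cameras show the bottle upright, the handle across at off and the hasp out. The other three bottles and the jar look where they started. The gripper is clear, with no contact force beyond sensor noise.

I judged the final handle and hasp angles and the bottle's upright angle from pictures and forces; I did not measure them to the required tolerances. The tool picked up a lean of about 0.04 rad during the work, in the direction the bottle pivots. No check at the end failed or disagreed.

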